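# Ready the jeweller's bench for the torch

## Robot

A 6-joint arm with a two-finger parallel gripper is mounted at the origin on the work surface. World frame = base frame: x ahead of the robot, y to its left, z up, the work surface at z = 0. Lengths are in m, angles in rad, forces in N, time in s.
With the tool pointing down it reaches from about 0.35 to 0.975 m from the base axis. Payload 17.4 kg.
Tool frame: the origin (TCP) lies midway between the tips of the shut fingers; the grasp point (between the pads) lies 19 mm behind it (manip.grip_point_offset is the distance from the TCP to the grasp point, in m); z points along the fingers, y is the line along which they close (so a half turn about z gives the same grasp; the last joint's range is limited). The gripper opens to 85 mm and grips with 20 to 120 N. Pads are 22 mm wide; open, the fingers measure 114 mm over their backs; the gripper's body (76 mm by 85 mm) begins 54 mm behind the grasp point. The pads swing forward as they close: fully open they stand 13 mm farther back than shut.
Start: joints at [-1.292, 0.116, 1.442, -0, 1.584, -0.038], TCP at [0.21, -0.641, 0.231] pointing down, gripper open.
Joint ranges: [-2.83, 2.83], [-0.83, 2.19], [0.07, 2.5], [-1.14, 4.28], [0.01, 3], [-2.97, 2.97]. Speed limits (rad/s): [1.89, 1.89, 2.22, 3.14, 3.14, 3.14].

## Interface

Orientations are given as [roll, pitch, yaw] about the fixed x, y, z axes, in that order (R = Rz(yaw) Ry(pitch) Rx(roll)).
In Python, from bench import manip, vision gives the robot as it stands.
- The arm moves only by the shell command python3 -m jog 'ROWS' [FORCE]. ROWS is JSON, a list that holds one entry, the list of rows, each a list of 7 numbers: the closure, from -1 (fully open) to 1 (shut), so that 0 is half open, then the shift along the world's x, y, z in mm, then the turn, a rotation vector about the world's x, y, z in degrees. In form: [[[gripper, x, y, z, rx, ry, rz], ...]]. A call has exactly 5 rows; each row shifts and turns the commanded pose from where the row before left it; what a row does not reach is not made up. A row lasts 1/10 s, in which the tool goes at most 50 mm and 8.59 degrees, less where a joint would pass 70% of its speed; a pose out of reach is approached as far as the arm can. A call is refused whole if a number of a shift passes 50 or a number of a turn 8.59, either way. A call with a gripper value outside its range is refused whole. The fingers move at their own pace and stop on an object; FORCE is the grip in N (left out, the last holds). Time passes only in rows, so rows that do not move let the fingers close, or fill a call up. It gives the time, the measured TCP pose, the force, the opening and the grip force at its end, in the units of the state.
- manip.read_state(): the state, without advancing time (a new reading comes with each control period).
- vision.snapshot(name): name is "scene" or "top" or "wrist"; returns a dict with "pixels" (420x560x3 uint8, red, green, blue), "z_map" (420x560 float32, m along the optical axis (not along the pixel's ray), 0 where there is no reading), "fx", "fy", "cx", "cy" (pixels), "dist_coeffs" ([k1, k2, p1, p2, k3] as OpenCV has them; the pictures are not rectified), "xyz" and "attitude" of the camera in the world. Camera axes: x right, y down, z forward; pixel columns grow to the right and rows downward; lengths in m; the calibration is good to about 2 mm. A picture is of the moment at which its call begins.
- manip.close_job(): hands the job in; it is judged then, once.
The state is a dict: "time": time; "joints": joint angles; "dq": joint speeds; "tau": joint torques, N m; "position": TCP position; "eef_rot": TCP orientation; "ft_force": force on the tool from outside, world axes, zero at the start; "torque": the same for the moment, N m; "width": finger opening in m; "grip_force": force on a finger pad.
Only numpy, scipy, OpenCV 4.12 (cv2) and the standard library are available. Lean on these libraries where they do the work, as an engineer would, in place of code of your own. Each camera call takes 0.05 s, during which the arm holds its last target. There are 200 camera calls.

## Task

Get the bench ready for the torch: lay up the pendant in the pocket of the soldering fixture, first the steel backplate, then the copper spacer, then the brass disc, each flat, centred and let go before the next; and put every loose stone setting away in the carousel bin of its stone's colour, turning the tray by its hub to bring that bin under the open window of the clear cover. At the end leave the tray turned so that its white closed sector fills the window, and leave the jar, dish, hammer, brush and steel block where they are.

Things in the scene. Friction and masses are not known exactly. Their poses are not given: they have to be found in the camera images.
- carousel: Base of the round parts carousel; origin on its turning axis at bench level. On a post at its +x side (130 to 156 mm from the axis, 57 mm tall) it carries a fixed clear cover, 3 mm thick, radius 113 mm, top 54 mm above the bench. The cover's one open window is a 54 degree sector from hub to rim, framed in black, centred on the carousel's -x (roughly towards the robot).
- window (a point): Middle of the open window: 78 mm from the turning axis, at the height of the cover's top (54 mm above the bench).
- tray (a joint): Tray angle (rad), anticlockwise from above, no end stops, light friction (0.06 N m), stays as left. Five 72 degree sectors, anticlockwise: closed, blue, red, yellow, green. At 0 the closed one points to the carousel's +x, at pi it is under the window. Bins: 34 to 112 mm from the axis, floors 20 mm, wall tops 48 mm above the bench. Rim tabs in each sector's colour, 44 mm wide, out to 138 mm.
- hub_top (a point): Top centre of the tray's hub, on the turning axis 88 mm above the bench. The hub is an upright hexagonal metal bar, 36 mm across flats, standing 34 mm above the cover; grip it across two flats from above to turn the tray. The point's axes turn with the tray: two flats face its x axis (+x is the middle of the closed sector), the others every 60 degrees.
- closed_sector (a point): On the white closed sector of the tray (white flat lid, no bin), on its middle line, 78 mm from the axis, 48 mm above the bench.
- fixture: Soldering fixture fixed to the bench: dark base 120 x 96 x 8 mm, square pocket 49 x 49 mm between grey walls 12 mm thick, 30 mm high (top 38 mm above the bench). Origin under the pocket's centre at bench level. The two walls across its y have an open slot 30 mm wide in the middle, down to the floor, for the fingers: set parts in while gripping along the fixture's y.
- pocket (a point): Centre of the pocket's floor, 8 mm above the bench, axes as the fixture's.
- backplate: Plain square steel plate, 44 x 44 x 14 mm, about 0.2 kg. Origin in the centre of its underside; x, y along its edges.
- spacer: Square copper frame, 44 x 44 x 10 mm with a 20 mm square hole. Origin in the centre of its underside; x, y along its edges.
- top_disc: Round brass disc, diameter 42 mm, 12 mm thick, with a ring engraved on top. Origin in the centre of its underside.
- setting_blue: Stone setting: square silvery plate 34 x 34 x 10 mm with a domed blue stone (diameter 27 mm, 7 mm high) on top. Origin in the centre of its underside; x, y along its edges. Some settings are absent in some starts.
- setting_red: Stone setting: square silvery plate 34 x 34 x 10 mm with a domed red stone (diameter 27 mm, 7 mm high) on top. Origin in the centre of its underside; x, y along its edges. Some settings are absent in some starts.
- setting_yellow: Stone setting: square silvery plate 34 x 34 x 10 mm with a domed yellow stone (diameter 27 mm, 7 mm high) on top. Origin in the centre of its underside; x, y along its edges. Some settings are absent in some starts.
- setting_green: Stone setting: square silvery plate 34 x 34 x 10 mm with a domed green stone (diameter 27 mm, 7 mm high) on top. Origin in the centre of its underside; x, y along its edges. Some settings are absent in some starts.
- bin_blue (a point): Middle of the floor of the tray's blue bin (blue floor and rim tab), 78 mm from the axis, 20 mm above the bench; it turns with the tray.
- bin_red (a point): Middle of the floor of the tray's red bin (red floor and rim tab), 78 mm from the axis, 20 mm above the bench; it turns with the tray.
- bin_yellow (a point): Middle of the floor of the tray's yellow bin (yellow floor and rim tab), 78 mm from the axis, 20 mm above the bench; it turns with the tray.
- bin_green (a point): Middle of the floor of the tray's green bin (green floor and rim tab), 78 mm from the axis, 20 mm above the bench; it turns with the tray.
- flux_jar: Bystander: small jar with an orange cap, diameter 48 mm, 55 mm tall. Origin in the centre of its underside.
- ring_dish: Bystander: white bowl, diameter 80 mm, 25 mm tall. Origin in the centre of its underside.
- hammer: Bystander: hammer lying flat, 260 mm long. Origin under its middle, x along the handle.
- brush: Bystander: small brush lying flat, 160 mm long. Origin under its middle, x along it.
- bench_block: Bystander: polished steel block 65 x 65 x 22 mm. Origin in the centre of its underside.

How it is judged:
By the outcome, as a careful person would: the job done as asked, in the order asked, and still so for the second after the job is handed in, with the robot touching nothing.
Of setting_blue, setting_red, setting_yellow, setting_green only 2 to 3 are there at a start; the rules pass over those that are not, and their reading is None.
At some moment in a run one of setting_blue, setting_red, setting_yellow, setting_green may be knocked a few centimetres aside while the robot is not near it.
Once in a run the grip may slacken for a moment while it holds something.
It also fails if it takes over 210 s, if anything falls off the work surface, if the arm or the gripper's body presses on something with over 40 N, if the wrist force passes 120 N, or if a joint passes its speed limit or range.

## Working session

There is one attempt and no reset: what is moved stays moved. The work goes in short steps, Python scripts to look and compute and a shell command to move; the robot and the scene stay as the last step left them, time stands still between calls to the robot, and variables do not carry over. Pictures are saved under pics/ and viewed, at most 14 in all, crops included, and the job is handed in when it is done.

```bash
ls; mkdir -p pics
cat > h.py <<'E'
import numpy as np, cv2
from bench import manip, vision
from scipy.spatial.transform import Rotation as R
def rot(a):
    a=np.array(a,float)
    if a.shape==(3,3): return a
    if a.size==4: return R.from_quat(a).as_matrix()
    return R.from_euler('xyz',a).as_matrix()
def K(s): return np.array([[s['fx'],0,s['cx']],[0,s['fy'],s['cy']],[0,0,1.]])
def ray(s,uv,z):
    p=cv2.undistortPoints(np.array(uv,float).reshape(-1,1,2),K(s),np.array(s['dist_coeffs'],float)).reshape(-1,2)
    d=np.c_[p,np.ones(len(p))]@rot(s['attitude']).T; o=np.array(s['xyz'])
    return o+d*((z-o[2])/d[:,2])[:,None]
def cloud(s):
    h,w=s['z_map'].shape; uu,vv=np.meshgrid(np.arange(w),np.arange(h))
    p=cv2.undistortPoints(np.c_[uu.ravel(),vv.ravel()].astype(float).reshape(-1,1,2),K(s),np.array(s['dist_coeffs'],float)).reshape(-1,2)
    d=np.c_[p,np.ones(len(p))]*s['z_map'].reshape(-1,1)
    return (d@rot(s['attitude']).T+np.array(s['xyz'])).reshape(h,w,3)
def save(s,n,sc=1.4): cv2.imwrite('pics/'+n,cv2.resize(s['pixels'][:,:,::-1],None,fx=sc,fy=sc))
E
python3 - <<'E'
from h import *
for n in('scene','top'):
    s=vision.snapshot(n); save(s,n+'0.png'); print(n,s['xyz'],s['attitude'],s['fx'],s['cx'],s['cy'],s['dist_coeffs'])
    np.save(n+'0.npy',s,allow_pickle=True)
print(manip.read_state(), manip.grip_point_offset)
E
```

```text
pics
scene [1.5752234  0.25567945 0.8337596 ] [-2.20759044  0.01335602  1.87461335] 503.1040164990737 282.266469870414 210.26176661937646 [0.02526175 0.         0.         0.         0.        ]
top [ 0.40902205 -0.05088625  1.12849541] [-2.93212946e+00 -7.65026956e-04 -1.57866492e+00] 467.0332457503214 283.17715847420436 211.93983312099607 [-0.07127055  0.          0.          0.          0.        ]
{'time': 0.1, 'joints': array([-1.29179884e+00,  1.16423178e-01,  1.44220434e+00, -1.28277653e-05,
        1.58397553e+00, -3.78163318e-02]), 'dq': array([-0.00083398, -0.00314018, -0.00245716, -0.00057798, -0.00156572,
       -0.00185735]), 'tau': array([ 2.02693998e-03, -7.33662772e+01, -6.33792257e+01,  3.51103961e-05,
        5.24962874e-03, -2.66153427e-05]), 'position': array([ 0.21022123, -0.64125353,  0.23064235]), 'eef_rot': array([-3.14058250e+00, -2.53826302e-05,  3.16813639e-01]), 'ft_force': array([-0.98144496, -0.23234842, -0.74068952]), 'torque': array([0.03965861, 0.05852256, 0.01116239]), 'grip_force': 0.0, 'width': 0.08548995894634757} 0.0187
```

View pics/scene0.png

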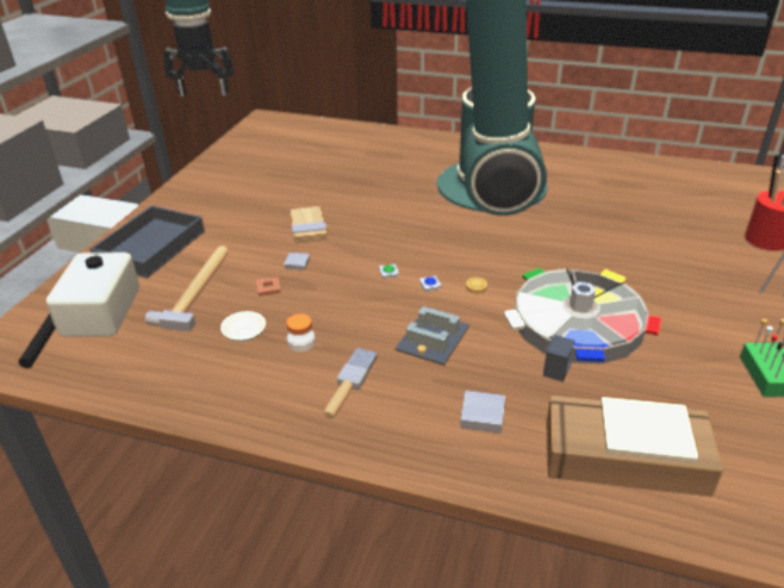

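View pics/top0.png

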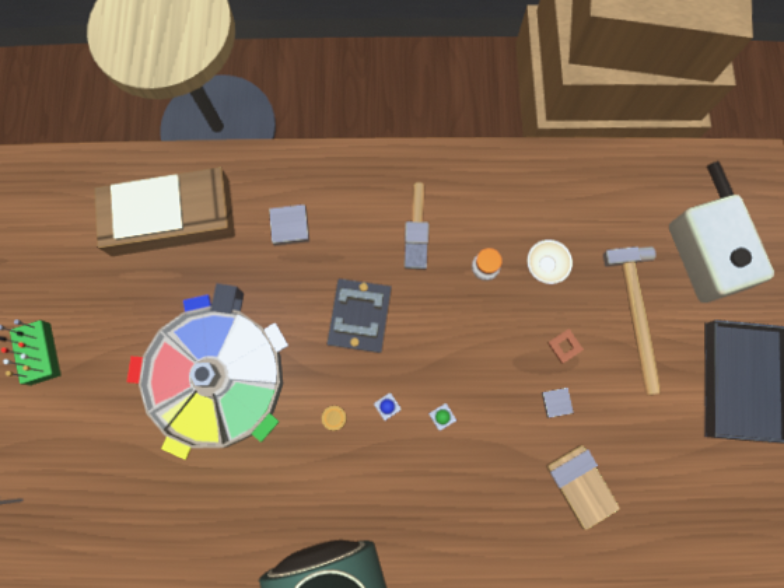

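The scene shows the bench. In the top view (784 px scale), blue is at (387,407) and green at (442,417); there is no red or yellow. The disc is at (333,418), the backplate (558,402), the copper spacer (566,346), the fixture (360,316), and the carousel hub (204,374). The yellow bin is under the window.

```bash
cat > meas.py <<'E'
from h import *
s=np.load('top0.npy',allow_pickle=True).item(); px=s['pixels']; hsv=cv2.cvtColor(px,cv2.COLOR_RGB2HSV)
C=cloud(s)
def blob(mask,u,v,z,r=24,name=''):
    m=np.zeros(mask.shape,np.uint8); u,v=int(u/1.4),int(v/1.4)
    m[v-r:v+r,u-r:u+r]=mask[v-r:v+r,u-r:u+r]
    cs,_=cv2.findContours(m,cv2.RETR_EXTERNAL,cv2.CHAIN_APPROX_NONE)
    c=max(cs,key=cv2.contourArea); P=ray(s,c.reshape(-1,2),z)[:,:2]
    (x,y),(w,h),a=cv2.minAreaRect((P*1000).astype(np.float32))
    print(name,'xy',round(x,1),round(y,1),'size',round(w,1),round(h,1),'ang',round(a,1),'zmed',np.median(C[v-3:v+4,u-3:u+4,2]).round(4))
H,S,V=[hsv[:,:,i].astype(int) for i in range(3)]
silver=((S<75)&(V>120))
blue=(H>105)&(H<130)&(S>140); green=(H>45)&(H<80)&(S>120)
f=lambda m:m.astype(np.uint8)*255
blob(f(silver|blue),387,407,.010,name='blue'); blob(f(silver|green),442,417,.010,name='green')
blob(f(silver),558,402,.014,name='back'); 
blob(f((H<12)&(S>120)&(V>90)),566,346,.010,r=18,name='spacer(loose)')
blob(f((H>14)&(H<28)&(S>110)&(V>150)),333,418,.012,r=18,name='disc')
blob(f((S<90)&(V<105)),360,316,.008,r=34,name='fixture')
for n,(u,v) in dict(screwA=(364,287),screwB=(355,342)).items(): print(n,ray(s,[[u/1.4,v/1.4]],.010))
print('hub',ray(s,[[204/1.4,374/1.4]],.088),C[int(374/1.4),int(204/1.4)])
for n,(u,v) in dict(blue=(197,304),white=(276,337),green=(265,429),yel=(176,448),red=(135,370),post=(227,297)).items(): print(n,ray(s,[[u/1.4,v/1.4]],.048 if n!='post' else .057).round(4),C[int(v/1.4),int(u/1.4)].round(4))
for n,(x,y) in dict(f=(300,270),s=(500,280)).items():
    cv2.imwrite(f'pics/{n}.png',0*px)
im=cv2.resize(px[150:330,80:430][:,:,::-1],None,fx=2.28,fy=2.28,interpolation=cv2.INTER_CUBIC); cv2.imwrite('pics/crop0.png',im)
for (u,v) in [(280,185),(395,175),(345,170),(350,187),(416,348)]: pass
E
python3 meas.py
```

```text
blue xy 457.8 -35.5 size 36.0 36.2 ang 33.2 zmed 0.0136
green xy 439.4 -128.9 size 36.1 36.6 ang 30.1 zmed 0.0143
back xy 461.5 -325.5 size 44.5 44.2 ang 9.9 zmed 0.0122
spacer(loose) xy 558.3 -344.7 size 45.8 47.7 ang 32.1 zmed -0.0006
disc xy 439.7 55.8 size 42.1 40.2 ang 0.4 zmed 0.0116
fixture xy 615.5 12.2 size 94.4 119.4 ang 81.1 zmed 0.007
screwA [[0.66464642 0.00318412 0.01      ]]
screwB [[0.56749597 0.01848936 0.01      ]]
hub [[0.50631188 0.25509573 0.088     ]] [0.50658366 0.25656489 0.08855558]
blue [[0.6287 0.2849 0.048 ]] [0.6299 0.288  0.0437]
white [[0.5714 0.1484 0.048 ]] [0.5736 0.1493 0.045 ]
green [[0.4201 0.1623 0.048 ]] [0.4211 0.1631 0.0474]
yel [[0.3896 0.3075 0.048 ]] [0.3895 0.3105 0.0439]
red [[0.5169 0.3841 0.048 ]] [0.5181 0.3874 0.0426]
post [[0.6385 0.2317 0.057 ]] [0.6393 0.2326 0.0549]
```

View pics/crop0.png

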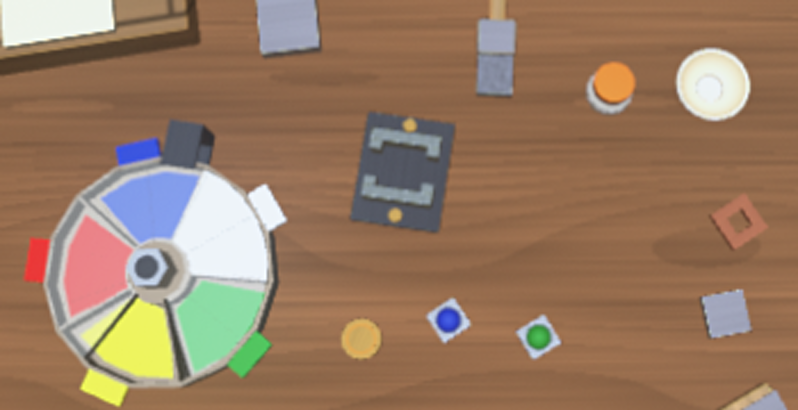

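The fixture's slots lie on its ±y sides, and its x axis is at about -9° in the world. The carousel axis is at (506,255) mm with the window towards 170°, the closed sector at -59° and yellow under the window. I'll lay up the pendant first, starting with the backplate.

```bash
python3 -m jog '[[[-1,25,32,-7,0,0,-0.8],[-1,25,32,-7,0,0,-0.8],[-1,25,32,-7,0,0,-0.8],[-1,25,32,-7,0,0,-0.8],[-1,25,32,-7,0,0,-0.8]]]' 50
python3 -m jog '[[[-1,25,32,-7,0,0,-0.8],[-1,25,32,-7,0,0,-0.8],[-1,25,32,-7,0,0,-0.8],[-1,25,32,-7,0,0,-0.8],[-1,25,32,-7,0,0,-0.8]]]'
python3 -m jog '[[[-1,0,0,0,0,0,0],[-1,0,0,0,0,0,0],[-1,0,0,0,0,0,0],[-1,0,0,0,0,0,0],[-1,0,0,0,0,0,0]]]'
python3 - <<'E'
from h import *
s=vision.snapshot('wrist'); save(s,'w1.png'); np.save('w1.npy',s,allow_pickle=True)
print(s['xyz'],np.degrees(s['attitude']),s['fx'],s['cx'],s['cy'])
E
```

```text
time: 0.6
position: [0.3359, -0.4799, 0.1957]
eef_rot: [-3.141, 0.0, 0.246]
ft_force: [0.1, -0.7, -0.1]
width: 0.0859
grip_force: 0.0
time: 1.1
position: [0.4609, -0.3199, 0.1608]
eef_rot: [-3.141, 0.0, 0.177]
ft_force: [0.4, -0.5, -0.4]
width: 0.0852
grip_force: 0.0
time: 1.6
position: [0.4598, -0.3222, 0.1615]
eef_rot: [3.141, -0.0, 0.176]
ft_force: [-0.5, 0.3, -0.5]
width: 0.0857
grip_force: 0.0
[ 0.53684437 -0.30837103  0.30417755] [ 1.62089439e+02  6.80112749e-03 -7.98371867e+01] 334.4836911304605 282.84171892734014 213.2911899339068
```

View pics/w1.png

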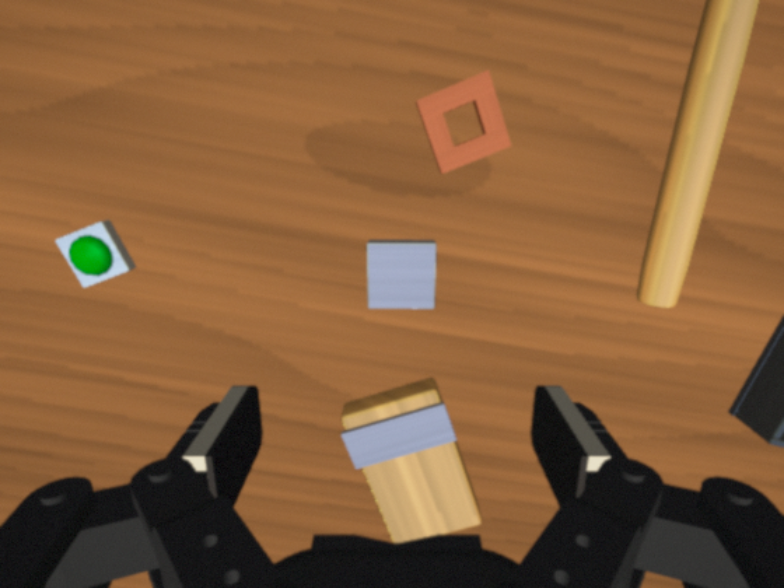

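The wrist view shows the backplate at (402,275), the spacer (463,122) and green (92,255), all clear of the fingers. Next I'll measure these close up.

```bash
cat > wm.py <<'E'
from h import *
import sys
# args: kind x y (mm guess) z(mm top)
KINDS=dict(silver=lambda H,S,V:(S<80)&(V>125), copper=lambda H,S,V:((H<11)|(H>172))&(S>105)&(V>130), brass=lambda H,S,V:(H>15)&(H<28)&(S>110)&(V>140),
 blue=lambda H,S,V:((S<80)&(V>125))|((H>105)&(H<130)&(S>140)), green=lambda H,S,V:((S<80)&(V>125))|((H>45)&(H<80)&(S>120)), wall=lambda H,S,V:(S<70)&(V>95))
def project(s,p):
    Rm=rot(s['attitude']); rv=cv2.Rodrigues(Rm.T)[0]; t=-Rm.T@np.array(s['xyz'])
    return cv2.projectPoints(np.array([p],float),rv,t,K(s),np.array(s['dist_coeffs'],float))[0].ravel()
def meas(s,kind,x,y,z,r=35):
    hsv=cv2.cvtColor(s['pixels'],cv2.COLOR_RGB2HSV).astype(int)
    m=KINDS[kind](*[hsv[:,:,i] for i in range(3)]).astype(np.uint8)
    u,v=project(s,(x/1e3,y/1e3,z/1e3)); u2,v2=project(s,(x/1e3+r/1e3,y/1e3,z/1e3)); rr=int(np.hypot(u-u2,v-v2))
    k=np.zeros_like(m); cv2.circle(k,(int(u),int(v)),rr,1,-1); m&=k
    m=cv2.morphologyEx(m,cv2.MORPH_OPEN,np.ones((3,3),np.uint8))
    cs,_=cv2.findContours(m,cv2.RETR_EXTERNAL,cv2.CHAIN_APPROX_NONE); c=max(cs,key=cv2.contourArea)
    P=ray(s,c.reshape(-1,2),z/1e3)[:,:2]*1e3
    (a,b),(w,h),an=cv2.minAreaRect(P.astype(np.float32))
    print(kind,'xy %.1f %.1f size %.1f %.1f ang %.1f'%(a,b,w,h,an),'pix',np.round([u,v]))
    return a,b,an
if __name__=='__main__':
    if sys.argv[1].endswith('npy'): s=np.load(sys.argv.pop(1),allow_pickle=True).item()
    else: s=vision.snapshot(sys.argv.pop(1))
    np.save('last.npy',s,allow_pickle=True)
    a=sys.argv[1:]
    for i in range(0,len(a),4): meas(s,a[i],*map(float,a[i+1:i+4]))
    st=manip.read_state(); print('tcp',np.round(np.array(st['position'])*1e3,1),'yaw %.2f'%np.degrees(st['eef_rot'][2]),'w %.1f'%(st['width']*1e3),'t',st['time'],'g',st['grip_force'],'j',np.degrees(st['joints']).round(0))
E
python3 wm.py w1.npy silver 461 -325 14 copper 558 -345 10 green 439 -129 10
```

```text
silver xy 459.9 -325.5 size 43.7 44.0 ang 9.1 pix [286. 196.]
copper xy 556.9 -345.0 size 43.7 44.1 ang 31.5 pix [331.  87.]
green xy 437.9 -128.9 size 34.8 35.1 ang 30.7 pix [ 66. 181.]
tcp [ 459.9 -322.1  161.4] yaw 10.09 w 85.3 t 1.65 g 0.0 j [-38.  -6. 102.  -0.  84.  42.]
```

```bash
python3 -m jog '[[[-1,0,-3.4,-30,0,0,-1],[-1,0,0,-30,0,0,0],[-1,0,0,-30,0,0,0],[-1,0,0,-30,0,0,0],[-1,0,0,-25,0,0,0]]]' 60
python3 -m jog '[[[-1,0,0,-11,0,0,0],[-1,0,0,0,0,0,0],[1,0,0,0,0,0,0],[1,0,0,0,0,0,0],[1,0,0,0,0,0,0]]]' 60
python3 -m jog '[[[1,0,0,0,0,0,0],[1,0,0,0,0,0,0],[1,0,0,0,0,0,0],[1,0,0,0,0,0,0],[1,0,0,0,0,0,0]]]'
python3 wm.py wrist silver 460 -325 14
```

```text
time: 2.15
position: [0.4597, -0.325, 0.0147]
eef_rot: [-3.141, 0.0, 0.159]
ft_force: [0.8, 1.1, 0.1]
width: 0.0855
grip_force: 0.0
time: 2.65
position: [0.4608, -0.3252, 0.0066]
eef_rot: [3.14, -0.001, 0.16]
ft_force: [1.0, -0.5, 0.8]
width: 0.0436
grip_force: 1.1
time: 3.15
position: [0.4609, -0.3253, 0.0069]
eef_rot: [3.14, -0.001, 0.16]
ft_force: [-1.9, 1.3, 9.7]
width: 0.0419
grip_force: 60.5
silver xy 460.3 -325.4 size 43.4 44.0 ang 9.2 pix [282. 286.]
tcp [ 460.8 -325.3    7. ] yaw 9.15 w 41.6 t 3.2 g 60.49314558506012 j [-38.   2. 109.  -0.  69.  43.]
```

```bash
python3 -m jog '[[[1,0,0,20,0,0,0],[1,0,0,40,0,0,0],[1,0,0,40,0,0,0],[1,5,10,40,0,0,-1],[1,15,32,10,0,0,-2]]]'
python3 -m jog '[[[1,15,32,0,0,0,-2],[1,15,32,0,0,0,-2],[1,15,32,0,0,0,-2],[1,15,32,0,0,0,-2],[1,15,32,0,0,0,-2]]]'
python3 -m jog '[[[1,15,32,0,0,0,-2],[1,15,32,0,0,0,-2],[1,15,32,0,0,0,-2],[1,15,32,0,0,0,-1],[1,0,0,0,0,0,0]]]'
python3 wm.py wrist silver 460 -325 14
python3 - <<'E'
from h import *
save(np.load('last.npy',allow_pickle=True).item(),'w2.png')
E
```

```text
time: 3.7
position: [0.481, -0.2846, 0.1609]
eef_rot: [3.137, -0.005, 0.104]
ft_force: [1.9, 0.8, -1.2]
width: 0.0417
grip_force: 61.6
time: 4.2
position: [0.5557, -0.1214, 0.1559]
eef_rot: [3.141, -0.001, -0.069]
ft_force: [0.9, -0.4, -1.0]
width: 0.0416
grip_force: 61.6
time: 4.7
position: [0.6163, 0.0084, 0.1556]
eef_rot: [-3.141, -0.0, -0.187]
ft_force: [0.3, -0.2, -2.4]
width: 0.0415
grip_force: 61.6Traceback (most recent call last):
  File "wm.py", line 25, in <module>
    for i in range(0,len(a),4): meas(s,a[i],*map(float,a[i+1:i+4]))
                                ~~~~^^^^^^^^^^^^^^^^^^^^^^^^^^^^^^^
  File "wm.py", line 15, in meas
    cs,_=cv2.findContours(m,cv2.RETR_EXTERNAL,cv2.CHAIN_APPROX_NONE); c=max(cs,key=cv2.contourArea)
                                                                        ~~~^^^^^^^^^^^^^^^^^^^^^^^^
ValueError: max() iterable argument is empty
```

View pics/w2.png

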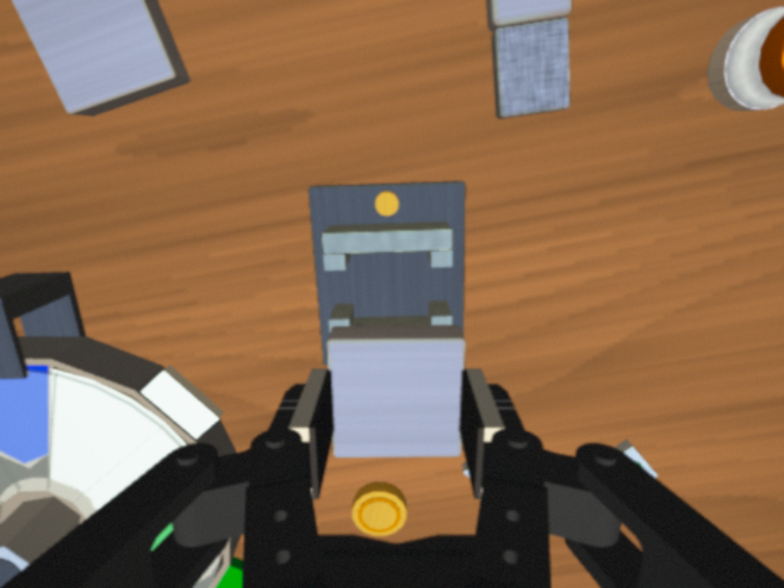

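The plate is held square. The fixture lies ahead: the far base edge runs (309,187)–(465,182), and the far wall's top outer edge runs (323,233)–(452,228). I'll compute the pocket centre from these.

```bash
cat > pk.py <<'E'
from h import *
s=np.load('last.npy',allow_pickle=True).item()
def ctr(a,b,z,off):
    P=ray(s,np.array([a,b])/1.4,z)[:,:2]*1e3; d=P[0]-P[1]; L=np.linalg.norm(d); d/=L
    n=np.array([d[1],-d[0]]); n*=np.sign(n[0])
    print('len %.1f'%L,'yaw x %.1f'%np.degrees(np.arctan2(n[1],n[0])),'centre',(P.mean(0)-n*off).round(1))
ctr((309,187),(465,182),.008,60); ctr((323,233),(452,228),.038,36.5)
ctr((323,254),(453,250),.038,24.5)
print('plate half', (ray(s,np.array([[327,342],[465,339],[333,457],[461,457]])/1.4,.155)[:,:2]*1e3).round(1).tolist())
st=manip.read_state(); print(st['position'],np.degrees(st['eef_rot'][2]))
E
python3 pk.py
```

```text
len 94.2 yaw x -8.8 centre [613.8  12.5]
len 72.0 yaw x -8.4 centre [614.5  12.1]
len 73.6 yaw x -8.8 centre [614.4  12.6]
plate half [[637.0, 27.6], [629.6, -17.5], [592.8, 35.8], [584.3, -9.6]]
[0.61566235 0.00682799 0.15548384] -10.710899550668351
```

```bash
python3 -m jog '[[[1,-1,5.5,-20,0,0,1.9],[1,0,0,-30,0,0,0],[1,0,0,-30,0,0,0],[1,0,0,-26,0,0,0],[1,0,0,0,0,0,0]]]'
python3 -m jog '[[[1,0,0,0,0,0,0],[1,0,0,0,0,0,0],[1,0,0,0,0,0,0],[1,0,0,0,0,0,0],[1,0,0,0,0,0,0]]]'
python3 - <<'E'
from h import *
s=vision.snapshot('wrist');np.save('last.npy',s,allow_pickle=True)
cv2.imwrite('pics/w3.png',cv2.resize(s['pixels'][180:400,180:400][:,:,::-1],None,fx=2.7,fy=2.7))
st=manip.read_state(); print(st['position'],np.degrees(st['eef_rot']),st['width'])
E
```

```text
time: 5.25
position: [0.6129, 0.0099, 0.0468]
eef_rot: [3.141, 0.003, -0.157]
ft_force: [0.1, -0.3, -0.9]
width: 0.0415
grip_force: 61.7
time: 5.75
position: [0.6144, 0.0107, 0.0498]
eef_rot: [-3.142, -0.001, -0.156]
ft_force: [0.5, -0.4, -1.8]
width: 0.0417
grip_force: 61.6
[0.61436909 0.01069382 0.04966581] [-1.79997323e+02 -2.30469889e-02 -8.94471140e+00] 0.04177461875785938
```

View pics/w3.png

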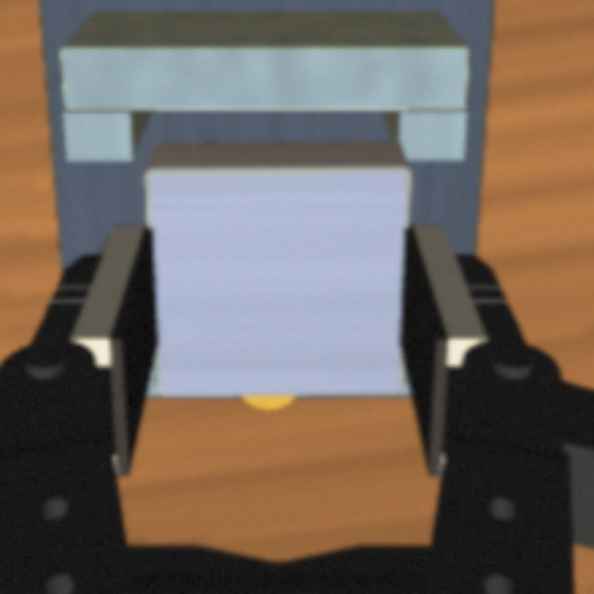

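The plate is above the pocket. The wall's top outer edge runs (60,47)–(468,47) in the crop and its inner edge is at row 110. The plate (147–411) sits about 2 mm to the right of centre.

```bash
cat > ck.py <<'E'
from h import *
s=np.load('last.npy',allow_pickle=True).item()
f=lambda pts,z:ray(s,np.array(pts)/2.7+180,z)[:,:2]*1e3
def edge(a,b,z,off):
    P=f([a,b],z);d=P[0]-P[1];L=np.linalg.norm(d);d/=L;n=np.array([d[1],-d[0]]);n*=np.sign(n[0])
    print('L %.1f yaw %.1f'%(L,np.degrees(np.arctan2(n[1],n[0]))),(P.mean(0)-n*off).round(1))
edge((60,47),(468,47),.038,36.5); edge((64,110),(466,110),.038,24.5)
zt=manip.read_state()['position'][2]+.007
edge((147,170),(411,168),zt,22); print(f([(147,170),(411,168),(158,396),(405,396)],zt).mean(0))
E
python3 ck.py
```

```text
L 72.2 yaw -8.9 [614.5  12.9]
L 72.8 yaw -8.9 [614.7  12.8]
L 43.0 yaw -8.4 [613.1  10.3]
[613.36988312  10.21569933]
```

```bash
python3 -m jog '[[[1,1.3,2.6,0,0,0,0],[1,0,0,0,0,0,0],[1,0,0,-10,0,0,0],[1,0,0,-10,0,0,0],[1,0,0,-8,0,0,0]]]'
python3 -m jog '[[[1,0,0,-3,0,0,0],[1,0,0,-2,0,0,0],[1,0,0,0,0,0,0],[1,0,0,0,0,0,0],[1,0,0,0,0,0,0]]]'
```

```text
time: 6.3
position: [0.615, 0.0133, 0.0197]
eef_rot: [3.141, 0.001, -0.156]
ft_force: [0.8, 0.5, -2.4]
width: 0.0416
grip_force: 61.7
time: 6.8
position: [0.6158, 0.0133, 0.0167]
eef_rot: [-3.142, -0.001, -0.156]
ft_force: [0.0, 0.0, -1.4]
width: 0.0416
grip_force: 61.6
```

```bash
python3 -m jog '[[[1,0,0,-2.2,0,0,0],[1,0,0,0,0,0,0],[1,0,0,0,0,0,0],[-0.6,0,0,0,0,0,0],[-0.6,0,0,0,0,0,0]]]'
python3 -m jog '[[[-0.6,0,0,0,0,0,0],[-0.6,0,0,0,0,0,0],[-0.6,0,0,10,0,0,0],[-1,0,0,30,0,0,0],[-1,0,0,40,0,0,0]]]'
python3 -m jog '[[[-1,0,0,40,0,0,0],[-1,0,0,0,0,0,0],[-1,0,0,0,0,0,0],[-1,0,0,0,0,0,0],[-1,0,0,0,0,0,0]]]'
python3 wm.py wrist copper 557 -345 10
python3 - <<'E'
from h import *
save(np.load('last.npy',allow_pickle=True).item(),'w4.png')
E
```

```text
time: 7.3
position: [0.6156, 0.0133, 0.0142]
eef_rot: [-3.142, -0.0, -0.156]
ft_force: [-0.2, -0.4, 0.1]
width: 0.0678
grip_force: 0.0
time: 7.8
position: [0.6146, 0.0133, 0.094]
eef_rot: [3.141, 0.003, -0.156]
ft_force: [-0.3, -0.0, -1.0]
width: 0.0852
grip_force: 0.0
time: 8.3
position: [0.6151, 0.0133, 0.1329]
eef_rot: [3.141, 0.002, -0.156]
ft_force: [0.1, -0.2, 0.5]
width: 0.0856
grip_force: 0.0Traceback (most recent call last):
  File "wm.py", line 25, in <module>
    for i in range(0,len(a),4): meas(s,a[i],*map(float,a[i+1:i+4]))
                                ~~~~^^^^^^^^^^^^^^^^^^^^^^^^^^^^^^^
  File "wm.py", line 15, in meas
    cs,_=cv2.findContours(m,cv2.RETR_EXTERNAL,cv2.CHAIN_APPROX_NONE); c=max(cs,key=cv2.contourArea)
                                                                        ~~~^^^^^^^^^^^^^^^^^^^^^^^^
ValueError: max() iterable argument is empty
```

View pics/w4.png

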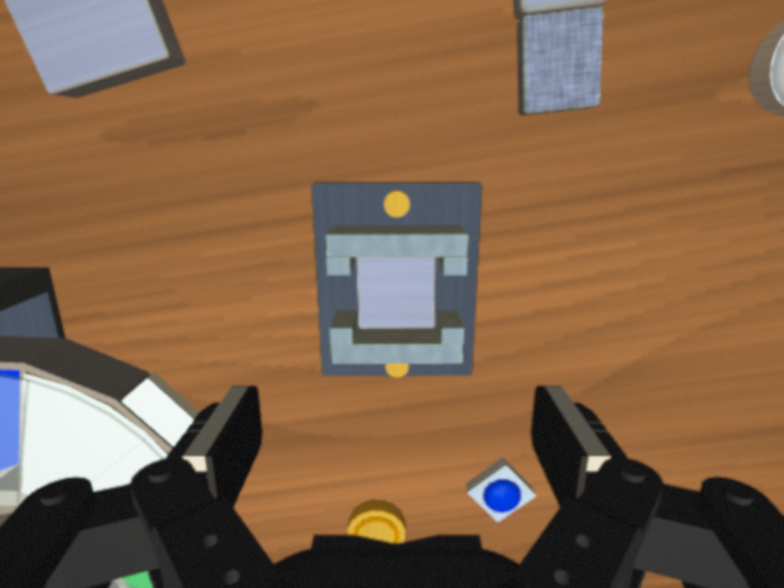

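The backplate is seated flat in the pocket (358–436, 257–328). The spacer is next.

```bash
python3 -m jog '[[[-1,-5,-30,2,0,0,3.4],[-1,-5,-30,0,0,0,3.4],[-1,-5,-30,0,0,0,3.4],[-1,-5,-30,0,0,0,3.4],[-1,-5,-30,0,0,0,3.4]]]'
python3 -m jog '[[[-1,-5,-30,0,0,0,3.4],[-1,-5,-30,0,0,0,3.4],[-1,-5,-30,0,0,0,3.4],[-1,-5,-30,0,0,0,3.4],[-1,-5,-30,0,0,0,3.4]]]'
python3 -m jog '[[[-1,-4,-30,0,0,0,3.2],[-1,-4,-28,0,0,0,3.2],[-1,0,0,0,0,0,0],[-1,0,0,0,0,0,0],[-1,0,0,0,0,0,0]]]'
python3 wm.py wrist copper 557 -345 10
```

```text
time: 8.85
position: [0.59, -0.1378, 0.1354]
eef_rot: [-3.141, 0.001, 0.143]
ft_force: [0.8, 0.4, 0.1]
width: 0.0859
grip_force: 0.0
time: 9.35
position: [0.565, -0.2878, 0.1353]
eef_rot: [-3.141, 0.001, 0.44]
ft_force: [1.2, 0.8, -0.7]
width: 0.0854
grip_force: 0.0
time: 9.85
position: [0.5576, -0.344, 0.1356]
eef_rot: [-3.141, 0.0, 0.549]
ft_force: [0.5, 0.6, 0.7]
width: 0.0856
grip_force: 0.0
copper xy 557.4 -345.1 size 43.5 43.4 ang 31.5 pix [284. 205.]
tcp [ 557.7 -343.9  135.8] yaw 31.47 w 85.4 t 9.9 g 0.0 j [-34.   7.  92.   0.  82.  25.]
```

```bash
python3 -m jog '[[[-1,0,-1.2,-30,0,0,0],[-1,0,0,-30,0,0,0],[-1,0,0,-30,0,0,0],[-1,0,0,-30,0,0,0],[-1,0,0,-11,0,0,0]]]' 50
python3 -m jog '[[[-1,0,0,-1.5,0,0,0],[-1,0,0,0,0,0,0],[1,0,0,0,0,0,0],[1,0,0,0,0,0,0],[1,0,0,0,0,0,0]]]'
python3 -m jog '[[[1,0,0,0,0,0,0],[1,0,0,0,0,0,0],[1,0,0,0,0,0,0],[1,0,0,0,0,0,0],[1,0,0,0,0,0,0]]]'
python3 wm.py wrist copper 557 -345 10
```

```text
time: 10.4
position: [0.5566, -0.3443, 0.002]
eef_rot: [-3.138, 0.002, 0.55]
ft_force: [-0.2, 0.1, -0.2]
width: 0.0854
grip_force: 0.0
time: 10.9
position: [0.5579, -0.3461, 0.0046]
eef_rot: [3.141, -0.001, 0.549]
ft_force: [0.8, -0.5, -0.4]
width: 0.0438
grip_force: 0.6
time: 11.4
position: [0.558, -0.3463, 0.005]
eef_rot: [3.14, -0.001, 0.549]
ft_force: [-1.7, 2.6, 8.1]
width: 0.0417
grip_force: 49.6
copper xy 557.9 -346.1 size 43.7 44.1 ang 31.5 pix [280. 283.]
tcp [ 558.  -346.2    4.9] yaw 31.45 w 41.3 t 11.45 g 49.621091270819306 j [-34.  13.  97.   0.  70.  25.]
```

```bash
python3 -m jog '[[[1,0,0,20,0,0,0],[1,0,0,40,0,0,0],[1,0,0,40,0,0,0],[1,0,0,20,0,0,0],[1,4.8,30,0,0,0,-3.4]]]'
python3 -m jog '[[[1,4.8,30,0,0,0,-3.4],[1,4.8,30,0,0,0,-3.4],[1,4.8,30,0,0,0,-3.4],[1,4.8,30,0,0,0,-3.4],[1,4.8,30,0,0,0,-3.4]]]'
python3 -m jog '[[[1,4.8,30,0,0,0,-3.4],[1,4.8,30,0,0,0,-3.4],[1,4.8,30,0,0,0,-3.4],[1,4.8,30,0,0,0,-3.4],[1,4.8,30,0,0,0,-3.4]]]'
python3 -m jog '[[[1,4.8,29,0,0,0,-3],[1,0,0,-20,0,0,0],[1,0,0,-20,0,0,0],[1,0,0,-20,0,0,0],[1,0,0,0,0,0,0]]]'
python3 -m jog '[[[1,0,0,0,0,0,0],[1,0,0,0,0,0,0],[1,0,0,0,0,0,0],[1,0,0,0,0,0,0],[1,0,0,0,0,0,0]]]'
python3 - <<'E'
from h import *
s=vision.snapshot('wrist');np.save('last.npy',s,allow_pickle=True)
cv2.imwrite('pics/w5.png',cv2.resize(s['pixels'][180:400,180:400][:,:,::-1],None,fx=2.7,fy=2.7))
E
```

```text
time: 11.95
position: [0.5631, -0.3184, 0.1279]
eef_rot: [3.136, -0.002, 0.487]
ft_force: [0.6, 0.1, -1.7]
width: 0.0415
grip_force: 51.0
time: 12.45
position: [0.5864, -0.1647, 0.1239]
eef_rot: [3.141, -0.0, 0.19]
ft_force: [-0.6, -0.4, -0.5]
width: 0.0418
grip_force: 51.0
time: 12.95
position: [0.6104, -0.0147, 0.1239]
eef_rot: [-3.142, -0.0, -0.106]
ft_force: [0.7, -0.7, -1.6]
width: 0.0416
grip_force: 51.0
time: 13.45
position: [0.6138, 0.0132, 0.061]
eef_rot: [3.141, 0.004, -0.156]
ft_force: [0.1, 1.2, -1.8]
width: 0.0417
grip_force: 51.0
time: 13.95
position: [0.6154, 0.013, 0.0641]
eef_rot: [-3.141, -0.001, -0.156]
ft_force: [-0.4, -1.0, -2.0]
width: 0.0414
grip_force: 51.0
```

View pics/w5.png

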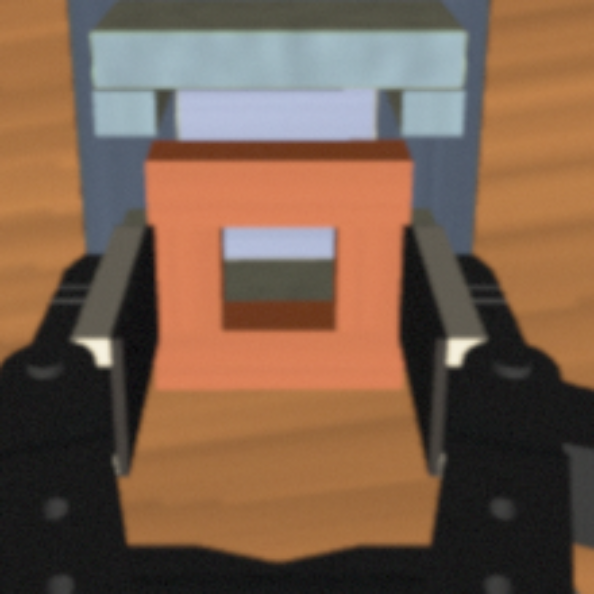

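The spacer is centred: walls 91–466 and frame 147–411 share the same mid-line. I'll lower it and release.

```bash
python3 -m jog '[[[1,0,0.2,-10,0,0,0],[1,0,0,-10,0,0,0],[1,0,0,-10,0,0,0],[1,0,0,-5,0,0,0],[1,0,0,-1.5,0,0,0]]]'
python3 -m jog '[[[1,0,0,0,0,0,0],[1,0,0,0,0,0,0],[1,0,0,0,0,0,0],[1,0,0,0,0,0,0],[1,0,0,0,0,0,0]]]'
```

```text
time: 14.5
position: [0.6148, 0.0133, 0.0269]
eef_rot: [3.141, 0.001, -0.156]
ft_force: [-12.4, 1.1, 18.5]
width: 0.0414
grip_force: 53.2
time: 15.0
position: [0.6152, 0.0133, 0.027]
eef_rot: [3.142, 0.0, -0.156]
ft_force: [-2.3, 0.0, 0.9]
width: 0.0416
grip_force: 51.5
```

```bash
python3 -m jog '[[[-0.6,0,0,0,0,0,0],[-0.6,0,0,0,0,0,0],[-0.6,0,0,0,0,0,0],[-0.6,0,0,10,0,0,0],[-1,0,0,30,0,0,0]]]'
python3 -m jog '[[[-1,0,0,40,0,0,0],[-1,0,0,30,0,0,0],[-1,0,0,0,0,0,0],[-1,0,0,0,0,0,0],[-1,0,0,0,0,0,0]]]'
python3 - <<'E'
from wm import *
s=vision.snapshot('wrist');np.save('last.npy',s,allow_pickle=True)
meas(s,'copper',615,13,32); meas(s,'brass',440,56,12,28)
E
python3 -m jog '[[[-1,-30,7,0,0,0,0],[-1,-30,7,0,0,0,0],[-1,-30,7,0,0,0,0],[-1,-30,7,0,0,0,0],[-1,-30,7,0,0,0,0]]]'
python3 -m jog '[[[-1,-25,8,0,0,0,0],[-1,0,0,0,0,0,0],[-1,0,0,0,0,0,0],[-1,0,0,0,0,0,0],[-1,0,0,0,0,0,0]]]'
python3 wm.py wrist brass 440 56 12 copper 615 13 32 blue 458 -35 10
```

```text
time: 15.5
position: [0.6138, 0.0133, 0.0654]
eef_rot: [3.141, 0.004, -0.156]
ft_force: [-0.5, 0.3, -0.1]
width: 0.081
grip_force: 0.0
time: 16.0
position: [0.6147, 0.0133, 0.1362]
eef_rot: [3.141, 0.001, -0.156]
ft_force: [-0.4, -0.0, -0.4]
width: 0.0855
grip_force: 0.0
copper xy 614.7 13.1 size 44.2 44.7 ang 81.2 pix [283. 211.]
brass xy 444.1 52.9 size 42.4 28.9 ang 67.4 pix [267. 377.]
time: 16.55
position: [0.4636, 0.0484, 0.1359]
eef_rot: [3.141, 0.002, -0.156]
ft_force: [-0.2, 0.7, 1.1]
width: 0.0855
grip_force: 0.0
time: 17.05
position: [0.4406, 0.0561, 0.1367]
eef_rot: [3.141, 0.001, -0.157]
ft_force: [1.5, -0.1, 0.7]
width: 0.0854
grip_force: 0.0
brass xy 437.2 55.5 size 41.9 41.9 ang 81.1 pix [283. 204.]Traceback (most recent call last):
  File "wm.py", line 25, in <module>
    for i in range(0,len(a),4): meas(s,a[i],*map(float,a[i+1:i+4]))
                                ~~~~^^^^^^^^^^^^^^^^^^^^^^^^^^^^^^^
  File "wm.py", line 15, in meas
    cs,_=cv2.findContours(m,cv2.RETR_EXTERNAL,cv2.CHAIN_APPROX_NONE); c=max(cs,key=cv2.contourArea)
                                                                        ~~~^^^^^^^^^^^^^^^^^^^^^^^^
ValueError: max() iterable argument is empty
```

```bash
python3 -m jog '[[[-1,-3.4,-0.6,-30,0,0,0],[-1,0,0,-30,0,0,0],[-1,0,0,-30,0,0,0],[-1,0,0,-30,0,0,0],[-1,0,0,-11,0,0,0]]]' 50
python3 -m jog '[[[-1,0,0,-1,0,0,0],[-1,0,0,0,0,0,0],[1,0,0,0,0,0,0],[1,0,0,0,0,0,0],[1,0,0,0,0,0,0]]]'
python3 -m jog '[[[1,0,0,0,0,0,0],[1,0,0,0,0,0,0],[1,0,0,0,0,0,0],[1,0,0,0,0,0,0],[1,0,0,0,0,0,0]]]'
python3 wm.py wrist brass 437 56 12
```

```text
time: 17.6
position: [0.4355, 0.0554, 0.0032]
eef_rot: [3.141, 0.004, -0.156]
ft_force: [-0.1, -0.1, 0.4]
width: 0.0851
grip_force: 0.0
time: 18.1
position: [0.4372, 0.0557, 0.0059]
eef_rot: [-3.141, -0.001, -0.156]
ft_force: [-0.1, -0.6, -0.3]
width: 0.0442
grip_force: 0.0
time: 18.6
position: [0.4372, 0.0558, 0.0063]
eef_rot: [-3.141, -0.001, -0.156]
ft_force: [-4.2, 0.4, 11.9]
width: 0.0388
grip_force: 48.8
brass xy 437.7 55.3 size 38.9 41.9 ang 79.0 pix [282. 284.]
tcp [437.2  55.8   6.3] yaw -8.95 w 38.8 t 18.65 g 48.77080857753754 j [  4. -15. 124.   0.  70. 103.]
```

```bash
python3 -m jog '[[[1,0,0,20,0,0,0],[1,0,0,40,0,0,0],[1,0,0,40,0,0,0],[1,29.7,-7.1,0,0,0,0],[1,29.7,-7.1,0,0,0,0]]]'
python3 -m jog '[[[1,29.7,-7.1,0,0,0,0],[1,29.7,-7.1,0,0,0,0],[1,29.7,-7.1,0,0,0,0],[1,29.7,-7,0,0,0,0],[1,0,0,-30,0,0,0]]]'
python3 -m jog '[[[1,0,0,0,0,0,0],[1,0,0,0,0,0,0],[1,0,0,0,0,0,0],[1,0,0,0,0,0,0],[1,0,0,0,0,0,0]]]'
python3 - <<'E'
from h import *
s=vision.snapshot('wrist');np.save('last.npy',s,allow_pickle=True)
cv2.imwrite('pics/w6.png',cv2.resize(s['pixels'][180:400,180:400][:,:,::-1],None,fx=2.7,fy=2.7))
E
```

```text
time: 19.15
position: [0.4976, 0.0414, 0.1074]
eef_rot: [-3.141, -0.004, -0.156]
ft_force: [-0.5, -0.5, -0.6]
width: 0.0384
grip_force: 50.6
time: 19.65
position: [0.6193, 0.0123, 0.0782]
eef_rot: [-3.141, -0.006, -0.157]
ft_force: [1.7, -0.4, -2.1]
width: 0.0387
grip_force: 50.6
time: 20.15
position: [0.6151, 0.0133, 0.0762]
eef_rot: [-3.141, -0.001, -0.156]
ft_force: [-1.2, -0.4, -1.3]
width: 0.0389
grip_force: 50.7
```

View pics/w6.png

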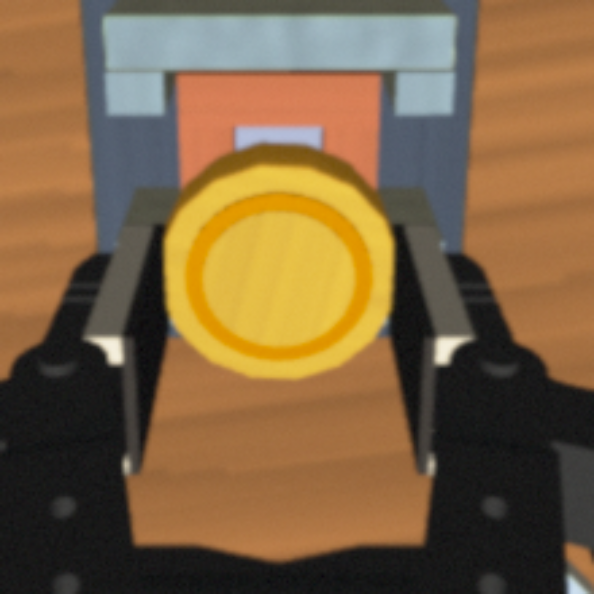

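The disc is held flat, centred (165–395) between the walls (103–457), over the seated spacer. I'll lower it.

```bash
python3 -m jog '[[[1,0,0,-10,0,0,0],[1,0,0,-10,0,0,0],[1,0,0,-10,0,0,0],[1,0,0,-5,0,0,0],[1,0,0,0,0,0,0]]]'
python3 -m jog '[[[1,0,0,-1,0,0,0],[1,0,0,-1,0,0,0],[1,0,0,-0.5,0,0,0],[1,0,0,0,0,0,0],[1,0,0,0,0,0,0]]]'
```

```text
time: 20.7
position: [0.6147, 0.0132, 0.0392]
eef_rot: [3.141, 0.001, -0.156]
ft_force: [-0.1, -0.9, -1.1]
width: 0.0382
grip_force: 50.7
time: 21.2
position: [0.6151, 0.0132, 0.0384]
eef_rot: [-3.142, -0.0, -0.156]
ft_force: [-4.5, 0.1, 7.1]
width: 0.0385
grip_force: 51.9
```

```bash
python3 -m jog '[[[-0.6,0,0,0,0,0,0],[-0.6,0,0,0,0,0,0],[-0.6,0,0,0,0,0,0],[-0.6,0,0,10,0,0,0],[-1,0,0,30,0,0,0]]]'
python3 -m jog '[[[-1,0,0,40,0,0,0],[-1,0,0,30,0,0,0],[-1,0,0,0,0,0,0],[-1,0,0,0,0,0,0],[-1,0,0,0,0,0,0]]]'
python3 - <<'E'
from wm import *
s=vision.snapshot('wrist');np.save('last.npy',s,allow_pickle=True)
meas(s,'brass',615,13,44,24); print(cloud(s)[205:222:5,270:296:6,2].round(3))
E
python3 -m jog '[[[-1,-13.6,30,6,0,0,5],[-1,-13.6,30,6,0,0,5],[-1,-13.6,30,6,0,0,5],[-1,-13.6,30,6,0,0,5],[-1,-13.6,30,6,0,0,5]]]'
python3 -m jog '[[[-1,-13.6,30,6,0,0,5],[-1,-13.6,30,6,0,0,5],[-1,-13.6,30,6,0,0,5],[-1,0,0,0,0,0,0],[-1,0,0,0,0,0,0]]]'
python3 -m jog '[[[-1,0,0,0,0,0,0],[-1,0,0,0,0,0,0],[-1,0,0,0,0,0,0],[-1,0,0,0,0,0,0],[-1,0,0,0,0,0,0]]]'
python3 - <<'E'
from h import *
s=vision.snapshot('wrist');np.save('last.npy',s,allow_pickle=True);save(s,'w7.png')
st=manip.read_state();print(st['position'],np.degrees(st['eef_rot']))
E
```

```text
time: 21.7
position: [0.6136, 0.0132, 0.0758]
eef_rot: [3.141, 0.004, -0.156]
ft_force: [0.3, -0.0, -0.2]
width: 0.0808
grip_force: 0.0
time: 22.2
position: [0.6145, 0.0132, 0.1467]
eef_rot: [3.141, 0.001, -0.156]
ft_force: [0.6, 0.3, -0.3]
width: 0.0853
grip_force: 0.0
brass xy 615.9 13.0 size 40.9 41.1 ang 81.1 pix [283. 211.]
[[0.044 0.045 0.045 0.045 0.046]
 [0.045 0.044 0.046 0.045 0.045]
 [0.046 0.045 0.046 0.044 0.045]
 [0.044 0.045 0.046 0.046 0.046]]
time: 22.75
position: [0.546, 0.1642, 0.1768]
eef_rot: [-3.141, 0.002, 0.284]
ft_force: [-0.1, -1.3, -0.5]
width: 0.0855
grip_force: 0.0
time: 23.25
position: [0.5058, 0.2535, 0.1947]
eef_rot: [3.142, 0.001, 0.543]
ft_force: [0.2, -0.9, -0.7]
width: 0.0856
grip_force: 0.0
time: 23.75
position: [0.5063, 0.2529, 0.1955]
eef_rot: [3.142, 0.0, 0.541]
ft_force: [0.2, 0.0, -0.4]
width: 0.0856
grip_force: 0.0
[0.50626444 0.25300274 0.19558448] [-1.79999115e+02  7.90664122e-04  3.10282204e+01]
```

View pics/w7.png

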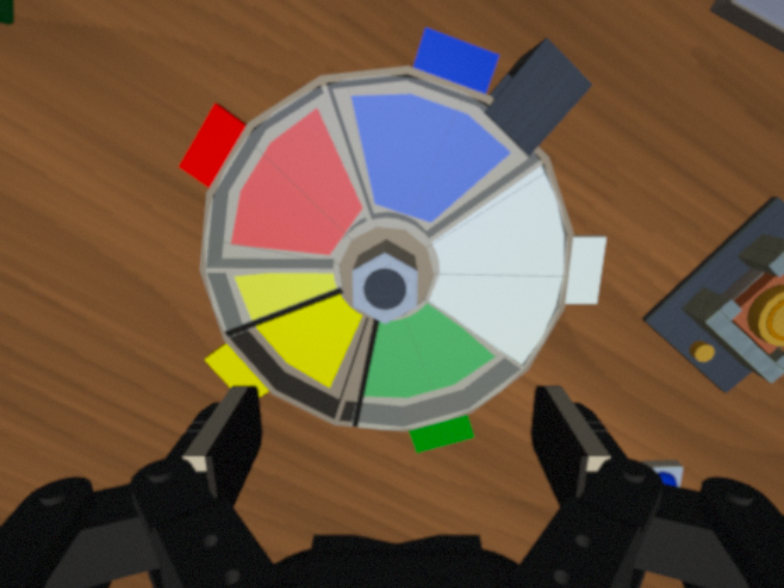

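The disc is centred and flat, top at about 45 mm. In the wrist view the hub centre is at (385,288), with two flats facing the fingers. The window's black frame lines run (230,333)–(340,291) and (355,425)–(377,322).

```bash
cat > ca.py <<'E'
from h import *
import sys
def tabs(s,hub):
    hsv=cv2.cvtColor(s['pixels'],cv2.COLOR_RGB2HSV).astype(int);H,S,V=[hsv[:,:,i] for i in range(3)]
    C=cloud(s); r=np.hypot(C[:,:,0]-hub[0],C[:,:,1]-hub[1]); ring=(r>.120)&(r<.140)&(C[:,:,2]>.03)&(C[:,:,2]<.06)
    for n,m,k in(('closed',(S<40)&(V>170),0),('blue',(H>108)&(H<130)&(S>150),72),('red',((H<6)|(H>175))&(S>150),144),('yellow',(H>26)&(H<34)&(S>150),216),('green',(H>45)&(H<75)&(S>150),288)):
        q=m&ring
        if q.sum()>60:
            v,u=np.nonzero(q);P=ray(s,np.c_[u,v],.047)[:,:2]-hub; a=np.degrees(np.arctan2(*P.mean(0)[::-1]))
            print(n,'dir %.1f -> closed %.1f'%(a,(a-k+180)%360-180),'n',q.sum(),'r %.1f'%(1e3*np.hypot(*P.mean(0))))
if __name__=='__main__':
    s=np.load('last.npy',allow_pickle=True).item()
    f=lambda p,z:ray(s,np.array(p,float)/1.4,z)[:,:2]
    hub=f([(385,288)],.088)[0];print('hub',hub*1e3)
    for a,b in(((230,333),(340,291)),((355,425),(377,322))):
        P=f([a,b],.054);d=P[0]-P[1];print('frame',np.degrees(np.arctan2(d[1],d[0])), np.degrees(np.arctan2(*(P[0]-hub)[::-1])))
    tabs(s,hub)
E
python3 ca.py
```

```text
hub [506.1485861 260.2404105]
frame 142.59884560106772 142.86514865446287
frame -160.8845444443298 -160.46559012210554
closed dir -59.0 -> closed -59.0 n 955 r 128.1
blue dir 13.1 -> closed -58.9 n 1404 r 128.3
red dir 84.6 -> closed -59.4 n 1299 r 128.5
yellow dir 154.6 -> closed -61.4 n 643 r 127.5
green dir -131.3 -> closed -59.3 n 680 r 128.1
```

```bash
cat > hub.py <<'E'
from h import *
for n in('last.npy','top0.npy'):
    s=np.load(n,allow_pickle=True).item(); C=cloud(s)
    m=((np.abs(C[:,:,2]-.088)<.006)&(np.hypot(C[:,:,0]-.506,C[:,:,1]-.258)<.035)).astype(np.uint8)
    c=max(cv2.findContours(m,0,1)[0],key=cv2.contourArea); P=ray(s,c.reshape(-1,2),.088)[:,:2]*1e3
    print(n,cv2.minEnclosingCircle(P.astype(np.float32)),P.min(0),P.max(0),np.median(C[m>0],0))
E
python3 hub.py
```

```text
last.npy ((505.9874267578125, 260.60943603515625), 21.166486740112305) [487.32657023 239.75182865] [524.72378989 281.30775033] [0.50652907 0.2611068  0.08840949]
top0.npy ((506.8438720703125, 258.8934631347656), 20.52088165283203) [488.79348206 238.52482624] [524.62393458 279.41364473] [0.50693472 0.2588204  0.08683991]
```

```bash
python3 -m jog '[[[-1,0,7,-30,0,0,0],[-1,0,0,-35,0,0,0],[-1,0,0,-35,0,0,0],[-1,0,0,-25,0,0,0],[-1,0,0,-6,0,0,0]]]' 40
python3 -m jog '[[[-1,0,0,-1,0,0,0],[-1,0,0,0,0,0,0],[1,0,0,0,0,0,0],[1,0,0,0,0,0,0],[1,0,0,0,0,0,0]]]'
python3 -m jog '[[[1,0,0,0,0,0,0],[1,0,0,0,0,0,0],[1,0,0,0,0,0,0],[1,0,0,0,0,0,0],[1,0,0,0,0,0,0]]]'
```

```text
time: 24.3
position: [0.5049, 0.2596, 0.0616]
eef_rot: [-3.141, 0.004, 0.542]
ft_force: [1.2, 1.0, -0.1]
width: 0.0852
grip_force: 0.0
time: 24.8
position: [0.5064, 0.2603, 0.0643]
eef_rot: [3.142, -0.001, 0.542]
ft_force: [0.1, 0.6, -0.3]
width: 0.044
grip_force: 0.0
time: 25.3
position: [0.5063, 0.2604, 0.0643]
eef_rot: [-3.141, -0.001, 0.542]
ft_force: [-2.7, 0.8, 6.4]
width: 0.0353
grip_force: 41.1
```

Gripped, with negligible side force. Turning by -58.5°.

```bash
python3 -m jog '[[[1,0,0,0,0,0,-5],[1,0,0,0,0,0,-6],[1,0,0,0,0,0,-6],[1,0,0,0,0,0,-6],[1,0,0,0,0,0,-6]]]'
python3 -m jog '[[[1,0,0,0,0,0,-6],[1,0,0,0,0,0,-6],[1,0,0,0,0,0,-6],[1,0,0,0,0,0,-6],[1,0,0,0,0,0,-5.5]]]'
python3 -m jog '[[[1,0,0,0,0,0,0],[1,0,0,0,0,0,0],[-1,0,0,0,0,0,0],[-1,0,0,0,0,0,0],[-1,0,0,0,0,0,0]]]'
python3 -m jog '[[[-1,0,0,30,0,0,0],[-1,0,0,40,0,0,0],[-1,0,0,40,0,0,0],[-1,0,0,20,0,0,0],[-1,0,0,0,0,0,0]]]'
python3 - <<'E'
from ca import *
s=vision.snapshot('wrist');np.save('last.npy',s,allow_pickle=True);tabs(s,np.array([.5062,.260]))
s=vision.snapshot('top');np.save('top1.npy',s,allow_pickle=True)
from wm import meas
meas(s,'blue',458,-35,10);meas(s,'green',438,-129,10)
st=manip.read_state();print(st['position'],np.degrees(st['eef_rot']))
E
```

```text
time: 25.8
position: [0.5062, 0.2604, 0.0643]
eef_rot: [-3.141, -0.0, 0.032]
ft_force: [-3.4, 1.1, 6.4]
width: 0.0355
grip_force: 41.1
time: 26.3
position: [0.5062, 0.2605, 0.0643]
eef_rot: [-3.141, -0.0, -0.483]
ft_force: [-3.3, 1.7, 5.3]
width: 0.0354
grip_force: 41.0
time: 26.8
position: [0.5062, 0.2601, 0.0635]
eef_rot: [3.141, -0.0, -0.479]
ft_force: [0.2, -0.6, -0.7]
width: 0.0771
grip_force: 0.0
time: 27.3
position: [0.5072, 0.2606, 0.1972]
eef_rot: [-3.138, -0.003, -0.479]
ft_force: [-0.3, 0.2, -0.0]
width: 0.0856
grip_force: 0.0
closed dir -117.6 -> closed -117.6 n 969 r 128.2
blue dir -45.6 -> closed -117.6 n 1339 r 128.1
red dir 26.2 -> closed -117.8 n 1226 r 128.3
yellow dir 97.3 -> closed -118.7 n 669 r 127.2
green dir 170.3 -> closed -117.7 n 674 r 128.5
blue xy 463.8 -30.4 size 33.2 30.6 ang 89.6 pix [276. 290.]
green xy 439.5 -128.8 size 36.5 36.6 ang 30.1 pix [316. 298.]
[0.50614704 0.26012963 0.19324719] [-1.79995871e+02 -4.47932946e-03 -2.74509452e+01]
```

```bash
python3 -m jog '[[[-1,-5,-30,0,0,0,4.5],[-1,-5,-30,0,0,0,4.5],[-1,-5,-30,-5,0,0,4.5],[-1,-5,-30,-5,0,0,4.5],[-1,-5,-30,-5,0,0,4.5]]]'
python3 -m jog '[[[-1,-5,-30,-5,0,0,4.5],[-1,-5,-30,-5,0,0,4.5],[-1,-5,-30,-5,0,0,4.5],[-1,-5,-30,-5,0,0,4.5],[-1,-5,-30,-5,0,0,4.5]]]'
python3 -m jog '[[[-1,-6,-30,-5,0,0,4.5],[-1,-6,-30,-5,0,0,4.5],[-1,-6,-28,-5,0,0,4.5],[-1,0,0,0,0,0,0],[-1,0,0,0,0,0,0]]]'
python3 wm.py wrist green 438 -129 10 blue 458 -35 10
```

```text
time: 27.9
position: [0.4803, 0.109, 0.1766]
eef_rot: [3.141, 0.002, -0.083]
ft_force: [-0.1, 0.1, 0.5]
width: 0.0853
grip_force: 0.0
time: 28.4
position: [0.4552, -0.0409, 0.1517]
eef_rot: [-3.141, 0.002, 0.31]
ft_force: [0.8, 0.8, -0.1]
width: 0.0853
grip_force: 0.0
time: 28.9
position: [0.4376, -0.1279, 0.1373]
eef_rot: [-3.14, 0.001, 0.539]
ft_force: [0.5, -0.3, 0.3]
width: 0.0854
grip_force: 0.0
green xy 438.1 -128.6 size 34.1 34.7 ang 31.0 pix [285. 203.]
blue xy 456.3 -35.2 size 34.6 34.7 ang 33.3 pix [195. 122.]
tcp [ 437.9 -127.4  137.7] yaw 30.96 w 85.4 t 28.95 g 0.0 j [-19. -19. 115.   0.  84.  40.]
```

```bash
python3 -m jog '[[[-1,0,-1.2,-30,0,0,0],[-1,0,0,-30,0,0,0],[-1,0,0,-30,0,0,0],[-1,0,0,-30,0,0,0],[-1,0,0,-13,0,0,0]]]' 40
python3 -m jog '[[[-1,0,0,-1.5,0,0,0],[-1,0,0,0,0,0,0],[1,0,0,0,0,0,0],[1,0,0,0,0,0,0],[1,0,0,0,0,0,0]]]'
python3 -m jog '[[[1,0,0,0,0,0,0],[1,0,0,0,0,0,0],[1,0,0,0,0,0,0],[1,0,0,0,0,0,0],[1,0,0,0,0,0,0]]]'
python3 wm.py wrist green 438 -129 10
```

```text
time: 29.45
position: [0.4371, -0.1276, 0.0029]
eef_rot: [-3.139, 0.002, 0.543]
ft_force: [0.0, 0.3, 0.3]
width: 0.0852
grip_force: 0.0
time: 29.95
position: [0.4386, -0.1292, 0.0049]
eef_rot: [3.141, -0.001, 0.542]
ft_force: [0.2, 0.3, 0.0]
width: 0.0442
grip_force: 0.0
time: 30.45
position: [0.4385, -0.1292, 0.0049]
eef_rot: [3.141, -0.0, 0.542]
ft_force: [-2.2, 0.6, 8.0]
width: 0.0322
grip_force: 39.4
green xy 438.8 -128.9 size 34.3 33.6 ang 31.1 pix [282. 283.]
tcp [ 438.5 -129.2    4.9] yaw 31.05 w 32.5 t 30.5 g 39.39462661743164 j [-20. -12. 123.   0.  70.  39.]
```

```bash
python3 -m jog '[[[1,0,0,20,0,0,0],[1,0,0,40,0,0,0],[1,0,0,40,0,0,0],[1,0,0,20,0,0,0],[1,-0.4,31,0,0,0,3.8]]]' 50
python3 -m jog '[[[1,-0.4,31,0,0,0,3.8],[1,-0.4,31,0,0,0,3.8],[1,-0.4,31,0,0,0,3.8],[1,-0.4,31,0,0,0,3.8],[1,-0.4,31,0,0,0,3.8]]]'
python3 -m jog '[[[1,-0.4,31,0,0,0,3.8],[1,-0.4,31,0,0,0,3.8],[1,-0.4,31,0,0,0,3.8],[1,-0.4,31,0,0,0,3.8],[1,-0.4,31,0,0,0,3.8]]]'
python3 -m jog '[[[1,-0.4,31,0,0,0,3.8],[1,-0.4,30,0,0,0,3.4],[1,0,0,0,0,0,0],[1,0,0,0,0,0,0],[1,0,0,0,0,0,0]]]'
python3 -m jog '[[[1,0,0,0,0,0,0],[1,0,0,0,0,0,0],[1,0,0,0,0,0,0],[1,0,0,0,0,0,0],[1,0,0,0,0,0,0]]]'
python3 - <<'E'
from h import *
s=vision.snapshot('wrist');np.save('last.npy',s,allow_pickle=True);save(s,'w8.png')
st=manip.read_state();print(st['position'],np.degrees(st['eef_rot']),st['width'])
E
```

```text
time: 31.0
position: [0.439, -0.0998, 0.1278]
eef_rot: [3.137, -0.003, 0.606]
ft_force: [0.6, 0.9, -1.6]
width: 0.0321
grip_force: 49.8
time: 31.5
position: [0.4355, 0.0582, 0.1243]
eef_rot: [3.141, -0.0, 0.942]
ft_force: [0.3, -0.7, -0.4]
width: 0.0321
grip_force: 49.8
time: 32.0
position: [0.4335, 0.2133, 0.1243]
eef_rot: [3.141, -0.0, 1.274]
ft_force: [0.0, -1.1, -0.6]
width: 0.0317
grip_force: 49.8
time: 32.5
position: [0.433, 0.2724, 0.1241]
eef_rot: [-3.142, 0.0, 1.396]
ft_force: [-0.2, -1.3, -0.7]
width: 0.0321
grip_force: 49.8
time: 33.0
position: [0.433, 0.2729, 0.1241]
eef_rot: [3.142, -0.0, 1.397]
ft_force: [-0.6, 0.3, -0.6]
width: 0.0321
grip_force: 49.8
[0.43299488 0.27292702 0.12414886] [ 1.79998582e+02 -4.50804534e-03  8.00426833e+01] 0.03189338362843581
```

View pics/w8.png

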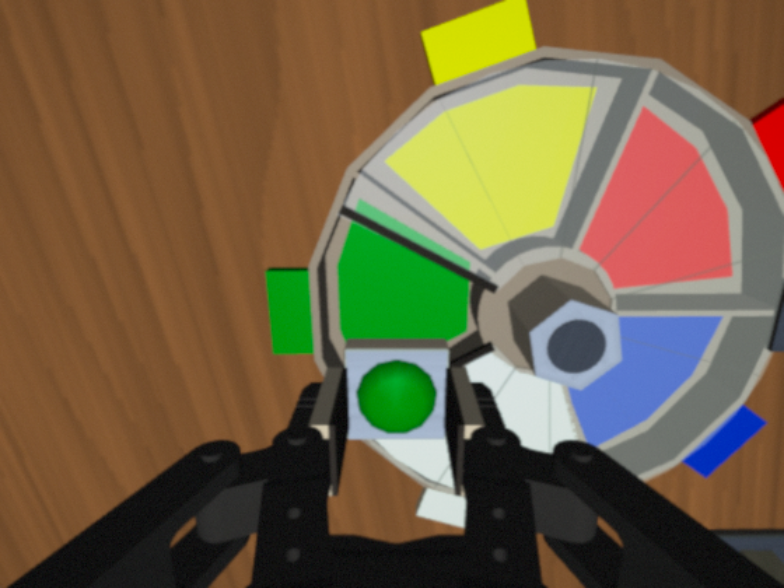

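The green setting is held over the open window with the green bin beneath it (floor centre about (400,285)). I'll lower it.

```bash
python3 -m jog '[[[1,0,0,-20,0,0,0],[1,0,0,-25,0,0,0],[1,0,0,-20,0,0,0],[1,0,0,-15,0,0,0],[1,0,0,-10,0,0,0]]]'
python3 -m jog '[[[1,0,0,-6,0,0,0],[1,0,0,-2,0,0,0],[1,0,0,0,0,0,0],[1,0,0,0,0,0,0],[1,0,0,0,0,0,0]]]'
```

```text
time: 33.55
position: [0.4327, 0.2729, 0.033]
eef_rot: [-3.141, 0.001, 1.397]
ft_force: [1.0, -0.1, -0.4]
width: 0.0318
grip_force: 49.8
time: 34.05
position: [0.4332, 0.2731, 0.0267]
eef_rot: [3.141, -0.001, 1.397]
ft_force: [0.1, -0.6, -1.0]
width: 0.0321
grip_force: 49.8
```

Release with a small opening, then rise.

```bash
python3 -m jog '[[[1,0,0,-1.3,0,0,0],[1,0,0,0,0,0,0],[0.05,0,0,0,0,0,0],[0.05,0,0,0,0,0,0],[0.05,0,0,0,0,0,0]]]'
python3 -m jog '[[[0.05,0,0,0,0,0,0],[0.05,0,0,5,0,0,0],[0.05,0,0,15,0,0,0],[0.05,0,0,30,0,0,0],[0.05,0,0,40,0,0,0]]]'
python3 -m jog '[[[-1,0,0,40,0,0,0],[-1,0,0,20,0,0,0],[-1,0,0,0,0,0,0],[-1,0,0,0,0,0,0],[-1,0,0,0,0,0,0]]]'
python3 - <<'E'
from wm import *
s=vision.snapshot('wrist');np.save('last.npy',s,allow_pickle=True)
a,b,_=meas(s,'green',433,273,30,60); print('r',np.hypot(a-506.2,b-260))
C=cloud(s);hsv=cv2.cvtColor(s['pixels'],cv2.COLOR_RGB2HSV)
m=(hsv[:,:,1]<80)&(hsv[:,:,2]>125)&(np.hypot(C[:,:,0]-.433,C[:,:,1]-.273)<.035)&(C[:,:,2]<.045)
print(m.sum(),np.median(C[m],0),C[m].min(0),C[m].max(0))
E
```

```text
time: 34.55
position: [0.433, 0.273, 0.0248]
eef_rot: [-3.142, -0.0, 1.397]
ft_force: [0.2, 0.8, 0.4]
width: 0.0408
grip_force: 0.0
time: 35.05
position: [0.4323, 0.2726, 0.1157]
eef_rot: [-3.14, 0.001, 1.397]
ft_force: [1.1, 0.5, 0.3]
width: 0.0408
grip_force: 0.0
time: 35.55
position: [0.4326, 0.2728, 0.1741]
eef_rot: [-3.141, 0.001, 1.397]
ft_force: [-0.1, -0.4, 0.3]
width: 0.0855
grip_force: 0.0
green xy 430.5 276.8 size 81.8 97.3 ang 14.9 pix [284. 198.]
r 77.55457032804497
782 [0.43122228 0.27544905 0.03009238] [0.39812479 0.25229681 0.01868468] [0.45148181 0.29313602 0.03411876]
```

The setting sits flat in the green bin, plate top at 30 mm. Next I'll turn the tray by -144° to bring blue under the window.

```bash
python3 -m jog '[[[-1,10,-1.8,0,0,0,8],[-1,10,-1.8,0,0,0,8],[-1,10,-1.8,0,0,0,8],[-1,10,-1.8,0,0,0,8],[-1,10,-1.8,0,0,0,8]]]'
python3 -m jog '[[[-1,10,-1.8,0,0,0,8],[-1,8,-1.5,0,0,0,8],[-1,5,-0.5,0,0,0,8],[-1,0,0,0,0,0,8],[-1,0,0,0,0,0,0.4]]]'
python3 -m jog '[[[-1,0,0,0,0,0,0],[-1,0,0,0,0,0,0],[-1,0,0,0,0,0,0],[-1,0,0,0,0,0,0],[-1,0,0,0,0,0,0]]]'
python3 wm.py wrist; python3 hub.py
```

```text
time: 36.1
position: [0.4831, 0.2638, 0.1738]
eef_rot: [-3.14, -0.0, 2.101]
ft_force: [0.1, 0.8, 0.2]
width: 0.0855
grip_force: 0.0
time: 36.6
position: [0.5058, 0.26, 0.1738]
eef_rot: [-3.14, -0.001, 2.663]
ft_force: [-0.3, 0.2, 0.3]
width: 0.0853
grip_force: 0.0
time: 37.1
position: [0.5059, 0.2602, 0.1749]
eef_rot: [3.142, 0.0, 2.66]
ft_force: [-0.1, -0.4, -0.1]
width: 0.0854
grip_force: 0.0
tcp [505.9 260.2 174.8] yaw 152.43 w 85.4 t 37.15 g 0.0 j [ 25.  -5. 100.  -0.  85. -38.]
last.npy ((505.52056884765625, 260.81378173828125), 21.07491683959961) [486.34547193 239.91430439] [524.05127207 281.02245254] [0.50460725 0.26091794 0.08830598]
top0.npy ((506.8438720703125, 258.8934631347656), 20.52088165283203) [488.79348206 238.52482624] [524.62393458 279.41364473] [0.50693472 0.2588204  0.08683991]
```

```bash
python3 -m jog '[[[-1,0,0,-30,0,0,0],[-1,0,0,-35,0,0,0],[-1,0,0,-30,0,0,0],[-1,0,0,-14,0,0,0],[-1,0,0,-2,0,0,0]]]' 40
python3 -m jog '[[[-1,0,0,0,0,0,0],[1,0,0,0,0,0,0],[1,0,0,0,0,0,0],[1,0,0,0,0,0,0],[1,0,0,0,0,0,0]]]'
python3 -m jog '[[[1,0,0,0,0,0,0],[1,0,0,0,0,0,0],[1,0,0,0,0,0,0],[1,0,0,0,0,0,-4],[1,0,0,0,0,0,-6]]]'
python3 -m jog '[[[1,0,0,0,0,0,-7],[1,0,0,0,0,0,-7],[1,0,0,0,0,0,-7],[1,0,0,0,0,0,-7],[1,0,0,0,0,0,-7]]]'
python3 -m jog '[[[1,0,0,0,0,0,-7],[1,0,0,0,0,0,-7],[1,0,0,0,0,0,-7],[1,0,0,0,0,0,-7],[1,0,0,0,0,0,-7]]]'
python3 -m jog '[[[1,0,0,0,0,0,-7],[1,0,0,0,0,0,-7],[1,0,0,0,0,0,-7],[1,0,0,0,0,0,-7],[1,0,0,0,0,0,-7]]]'
python3 -m jog '[[[1,0,0,0,0,0,-7],[1,0,0,0,0,0,-7],[1,0,0,0,0,0,-7],[1,0,0,0,0,0,-5],[1,0,0,0,0,0,-3.4]]]'
python3 -m jog '[[[1,0,0,0,0,0,0],[1,0,0,0,0,0,0],[-1,0,0,0,0,0,0],[-1,0,0,0,0,0,0],[-1,0,0,0,0,0,0]]]'
python3 -m jog '[[[-1,0,0,30,0,0,0],[-1,0,0,40,0,0,0],[-1,0,0,40,0,0,0],[-1,0,0,20,0,0,0],[-1,0,0,0,0,0,0]]]'
python3 - <<'E'
from ca import *
s=vision.snapshot('wrist');np.save('last.npy',s,allow_pickle=True);tabs(s,np.array([.5062,.260]))
st=manip.read_state();print(st['position'],np.degrees(st['eef_rot']))
E
```

```text
time: 37.65
position: [0.5053, 0.2599, 0.0624]
eef_rot: [-3.14, -0.002, 2.661]
ft_force: [0.8, -0.1, 0.6]
width: 0.0852
grip_force: 0.0
time: 38.15
position: [0.5063, 0.2605, 0.0646]
eef_rot: [3.14, 0.001, 2.661]
ft_force: [0.4, 1.4, 4.0]
width: 0.0354
grip_force: 41.7
time: 38.65
position: [0.5063, 0.2605, 0.0647]
eef_rot: [3.14, 0.0, 2.484]
ft_force: [-0.7, 0.2, 5.9]
width: 0.0356
grip_force: 42.1
time: 39.15
position: [0.5063, 0.2605, 0.0646]
eef_rot: [3.14, -0.0, 1.87]
ft_force: [-0.9, 1.2, 5.8]
width: 0.0352
grip_force: 42.1
time: 39.65
position: [0.5063, 0.2604, 0.0647]
eef_rot: [3.141, -0.001, 1.26]
ft_force: [0.3, 1.2, 6.1]
width: 0.035
grip_force: 42.1
time: 40.15
position: [0.5063, 0.2604, 0.0647]
eef_rot: [3.141, -0.001, 0.649]
ft_force: [-1.1, 1.1, 6.9]
width: 0.0356
grip_force: 42.1
time: 40.65
position: [0.5063, 0.2605, 0.0647]
eef_rot: [-3.141, -0.001, 0.137]
ft_force: [-0.6, 1.5, 6.8]
width: 0.0352
grip_force: 42.1
time: 41.15
position: [0.5059, 0.2601, 0.0637]
eef_rot: [3.141, 0.0, 0.14]
ft_force: [0.0, -0.5, -0.8]
width: 0.0767
grip_force: 0.0
time: 41.65
position: [0.5069, 0.2606, 0.1973]
eef_rot: [-3.14, -0.005, 0.141]
ft_force: [0.0, -0.5, -1.0]
width: 0.0856
grip_force: 0.0
closed dir 97.9 -> closed 97.9 n 980 r 128.5
blue dir 169.7 -> closed 97.7 n 672 r 128.3
red dir -116.6 -> closed 99.4 n 596 r 126.6
yellow dir -45.7 -> closed 98.3 n 1226 r 128.2
green dir 26.2 -> closed 98.2 n 1410 r 128.5
[0.50634898 0.26032707 0.19493236] [-1.79965316e+02 -1.17498077e-01  8.05186233e+00]
```

```bash
python3 -m jog '[[[-1,-5,-29.5,0,0,0,2.5],[-1,-5,-29.5,-5,0,0,2.5],[-1,-5,-29.5,-5,0,0,2.5],[-1,-5,-29.5,-6,0,0,2.5],[-1,-5,-29.5,-6,0,0,2.5]]]'
python3 -m jog '[[[-1,-5,-29.5,-6,0,0,2.5],[-1,-5,-29.5,-6,0,0,2.5],[-1,-5,-29.5,-8,0,0,2.5],[-1,-5,-29.5,-8,0,0,2.5],[-1,-5,-30,-8,0,0,2.7]]]'
python3 -m jog '[[[-1,0,0,0,0,0,0],[-1,0,0,0,0,0,0],[-1,0,0,0,0,0,0],[-1,0,0,0,0,0,0],[-1,0,0,0,0,0,0]]]'
python3 wm.py wrist blue 456 -35 10
```

```text
time: 42.2
position: [0.4801, 0.1115, 0.1698]
eef_rot: [-3.141, 0.002, 0.361]
ft_force: [0.9, -0.3, 0.8]
width: 0.0855
grip_force: 0.0
time: 42.7
position: [0.455, -0.0364, 0.1339]
eef_rot: [-3.14, 0.001, 0.582]
ft_force: [0.4, 0.4, 0.8]
width: 0.0852
grip_force: 0.0
time: 43.2
position: [0.4561, -0.0347, 0.1358]
eef_rot: [-3.142, 0.0, 0.581]
ft_force: [-0.0, 0.5, 0.5]
width: 0.0856
grip_force: 0.0
blue xy 485.8 -45.4 size 17.8 13.2 ang 34.6 pix [283. 204.]
tcp [456.1 -34.8 135.9] yaw 33.30 w 85.8 t 43.25 g 0.0 j [ -8. -19. 115.   0.  84.  49.]
```

Only a fragment shows at the edge of the window, so the blue setting has been knocked aside. I'll measure again with a wider search.

Run:
```python
from wm import *
s=np.load('last.npy',allow_pickle=True).item()
meas(s,'blue',495,-55,10,32);meas(s,'blue',495,-55,10,45)
s=vision.snapshot('top');meas(s,'blue',495,-55,10,40)
```

```text
blue xy 498.7 -49.8 size 34.4 35.0 ang 33.4 pix [330. 179.]
blue xy 498.7 -49.8 size 34.4 35.0 ang 33.4 pix [330. 179.]
blue xy 483.0 -52.8 size 73.6 37.6 ang 82.4 pix [284. 274.]
```

```bash
python3 -m jog '[[[-1,22,-8,0,0,0,0],[-1,20.6,-7,0,0,0,0],[-1,0,0,0,0,0,0],[-1,0,0,0,0,0,0],[-1,0,0,0,0,0,0]]]'
python3 wm.py wrist blue 498 -50 10
```

```text
time: 43.8
position: [0.4981, -0.05, 0.1358]
eef_rot: [-3.141, 0.0, 0.581]
ft_force: [-0.0, -0.7, -0.0]
width: 0.0853
grip_force: 0.0
blue xy 498.5 -50.1 size 34.8 34.8 ang 33.4 pix [283. 204.]
tcp [498.1 -50.  135.9] yaw 33.27 w 85.7 t 43.85 g 0.0 j [ -9. -13. 111.   0.  83.  48.]
```

```bash
python3 -m jog '[[[-1,0.3,0,-30,0,0,0],[-1,0,0,-30,0,0,0],[-1,0,0,-30,0,0,0],[-1,0,0,-30,0,0,0],[-1,0,0,-11,0,0,0]]]' 40
python3 -m jog '[[[-1,0,0,-1.5,0,0,0],[-1,0,0,0,0,0,0],[1,0,0,0,0,0,0],[1,0,0,0,0,0,0],[1,0,0,0,0,0,0]]]'
python3 -m jog '[[[1,0,0,0,0,0,0],[1,0,0,0,0,0,0],[1,0,0,0,0,0,0],[1,0,0,0,0,0,0],[1,0,0,0,0,0,0]]]' 50
python3 wm.py wrist blue 498 -50 10
```

```text
time: 44.35
position: [0.4972, -0.0499, 0.0023]
eef_rot: [-3.139, 0.002, 0.581]
ft_force: [-0.5, 0.1, 0.2]
width: 0.0855
grip_force: 0.0
time: 44.85
position: [0.4993, -0.0504, 0.0041]
eef_rot: [3.141, -0.001, 0.58]
ft_force: [-0.4, 0.3, 0.6]
width: 0.0439
grip_force: 0.0
time: 45.35
position: [0.4992, -0.0504, 0.0041]
eef_rot: [3.141, -0.001, 0.58]
ft_force: [-2.9, 0.6, 7.8]
width: 0.0325
grip_force: 49.7
blue xy 498.9 -50.2 size 34.3 33.8 ang 33.3 pix [281. 285.]
tcp [499.2 -50.4   4.1] yaw 33.25 w 32.0 t 45.4 g 49.65098977088928 j [ -9.  -6. 117.  -0.  69.  48.]
```

```bash
python3 -m jog '[[[1,0,0,20,0,0,0],[1,0,0,40,0,0,0],[1,0,0,40,0,0,0],[1,0,0,20,0,0,0],[1,-6,29.4,0,0,0,4.2]]]'
python3 -m jog '[[[1,-6,29.4,0,0,0,4.2],[1,-6,29.4,0,0,0,4.2],[1,-6,29.4,0,0,0,4.2],[1,-6,29.4,0,0,0,4.3],[1,-6,29.4,0,0,0,4.3]]]'
python3 -m jog '[[[1,-6,29.4,0,0,0,4.3],[1,-6,29.4,0,0,0,4.3],[1,-6,29.4,0,0,0,4.3],[1,-6,29.4,0,0,0,4.3],[1,-6.2,29.4,0,0,0,4.2]]]'
python3 -m jog '[[[1,0,0,0,0,0,0],[1,0,0,0,0,0,0],[1,0,0,0,0,0,0],[1,0,0,0,0,0,0],[1,0,0,0,0,0,0]]]'
python3 wm.py wrist blue 433 273 130
```

```text
time: 45.9
position: [0.4945, -0.0224, 0.127]
eef_rot: [3.138, -0.003, 0.651]
ft_force: [0.4, -0.2, -0.9]
width: 0.032
grip_force: 50.1
time: 46.4
position: [0.4625, 0.1272, 0.1235]
eef_rot: [3.141, -0.0, 1.027]
ft_force: [1.1, -0.6, -0.2]
width: 0.0319
grip_force: 50.1
time: 46.9
position: [0.4322, 0.2743, 0.1235]
eef_rot: [3.141, -0.0, 1.4]
ft_force: [0.2, -0.6, -0.0]
width: 0.032
grip_force: 50.1
time: 47.4
position: [0.4329, 0.2725, 0.1234]
eef_rot: [3.141, -0.0, 1.396]
ft_force: [0.1, -0.3, -0.5]
width: 0.0322
grip_force: 50.0
blue xy 432.4 273.9 size 72.3 45.4 ang 75.1 pix [284. 284.]
tcp [432.9 272.6 123.4] yaw 79.99 w 31.8 t 47.45 g 50.048813223838806 j [ 29. -11. 110.   0.  81.  39.]
```

Held at the same width. I'll lower it to TCP z ≈ 24.5 mm and release.

```bash
python3 -m jog '[[[1,0,0,-20,0,0,0],[1,0,0,-25,0,0,0],[1,0,0,-20,0,0,0],[1,0,0,-15,0,0,0],[1,0,0,-10,0,0,0]]]'
python3 -m jog '[[[1,0,0,-6,0,0,0],[1,0,0,-2,0,0,0],[1,0,0,0,0,0,0],[1,0,0,-1,0,0,0],[1,0,0,0,0,0,0]]]'
python3 -m jog '[[[1,0,0,0,0,0,0],[1,0,0,0,0,0,0],[0.05,0,0,0,0,0,0],[0.05,0,0,0,0,0,0],[0.05,0,0,0,0,0,0]]]'
python3 -m jog '[[[0.05,0,0,0,0,0,0],[0.05,0,0,5,0,0,0],[0.05,0,0,15,0,0,0],[0.05,0,0,30,0,0,0],[0.05,0,0,40,0,0,0]]]'
python3 -m jog '[[[-1,0,0,40,0,0,0],[-1,0,0,20,0,0,0],[-1,0,0,0,0,0,0],[-1,0,0,0,0,0,0],[-1,0,0,0,0,0,0]]]'
python3 - <<'E'
from wm import *
s=vision.snapshot('wrist');np.save('last.npy',s,allow_pickle=True);save(s,'w9.png')
C=cloud(s);hsv=cv2.cvtColor(s['pixels'],cv2.COLOR_RGB2HSV)
m=(hsv[:,:,1]<80)&(hsv[:,:,2]>125)&(np.hypot(C[:,:,0]-.433,C[:,:,1]-.273)<.03)&(C[:,:,2]<.045)
print(m.sum(),np.median(C[m],0))
E
```

```text
time: 47.95
position: [0.4325, 0.2728, 0.0323]
eef_rot: [-3.141, 0.0, 1.397]
ft_force: [0.9, -0.4, -0.2]
width: 0.0319
grip_force: 50.1
time: 48.45
position: [0.4329, 0.2732, 0.0248]
eef_rot: [3.141, -0.0, 1.397]
ft_force: [1.0, 0.3, 0.1]
width: 0.0322
grip_force: 50.1
time: 48.95
position: [0.4327, 0.2731, 0.0244]
eef_rot: [3.141, -0.0, 1.397]
ft_force: [0.2, 0.9, 0.4]
width: 0.0404
grip_force: 0.0
time: 49.45
position: [0.432, 0.2727, 0.1152]
eef_rot: [-3.14, 0.001, 1.397]
ft_force: [0.2, 0.5, 0.1]
width: 0.0407
grip_force: 0.0
time: 49.95
position: [0.4323, 0.2729, 0.1736]
eef_rot: [-3.141, 0.001, 1.397]
ft_force: [0.8, -0.0, 0.8]
width: 0.0855
grip_force: 0.0
669 [0.43203234 0.27678457 0.03009879]
```

View pics/w9.png

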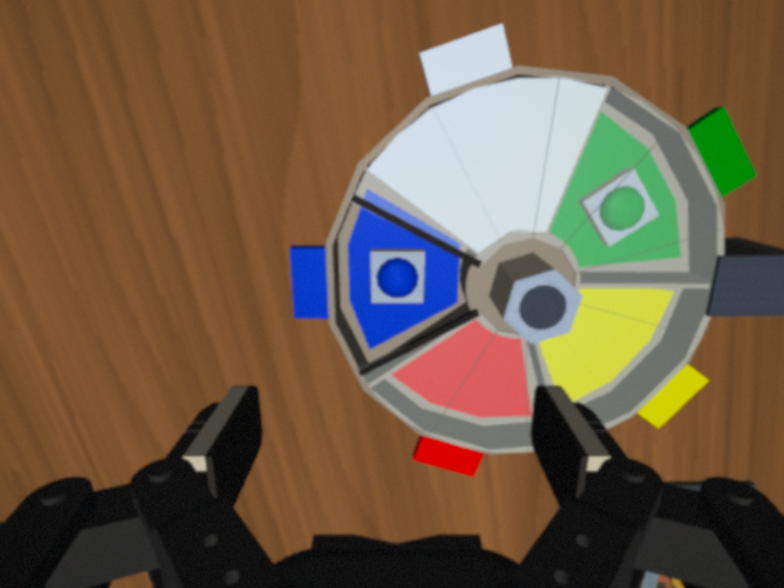

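Both settings are flat in their bins: blue at (398,277) inside the window frame and green at (620,208) under the cover. Now the last turn, +72°, to bring the closed sector under the window.

```bash
python3 -m jog '[[[-1,20,-4,0,0,0,-4],[-1,20,-4,0,0,0,-4],[-1,20,-3,0,0,0,-4],[-1,13.7,-1.7,0,0,0,0],[-1,0,0,0,0,0,0]]]'
python3 -m jog '[[[-1,0,0,-30,0,0,0],[-1,0,0,-35,0,0,0],[-1,0,0,-30,0,0,0],[-1,0,0,-13,0,0,0],[-1,0,0,-2,0,0,0]]]' 40
python3 -m jog '[[[-1,0,0,0,0,0,0],[1,0,0,0,0,0,0],[1,0,0,0,0,0,0],[1,0,0,0,0,0,0],[1,0,0,0,0,0,0]]]'
python3 -m jog '[[[1,0,0,0,0,0,0],[1,0,0,0,0,0,0],[1,0,0,0,0,0,0],[1,0,0,0,0,0,4],[1,0,0,0,0,0,6]]]'
python3 -m jog '[[[1,0,0,0,0,0,7],[1,0,0,0,0,0,7],[1,0,0,0,0,0,7],[1,0,0,0,0,0,7],[1,0,0,0,0,0,7]]]'
python3 -m jog '[[[1,0,0,0,0,0,7],[1,0,0,0,0,0,7],[1,0,0,0,0,0,7],[1,0,0,0,0,0,4],[1,0,0,0,0,0,2]]]'
python3 -m jog '[[[1,0,0,0,0,0,0],[1,0,0,0,0,0,0],[-1,0,0,0,0,0,0],[-1,0,0,0,0,0,0],[-1,0,0,0,0,0,0]]]'
python3 -m jog '[[[-1,0,0,30,0,0,0],[-1,0,0,40,0,0,0],[-1,0,0,40,0,0,0],[-1,0,0,20,0,0,0],[-1,0,0,0,0,0,0]]]'
python3 - <<'E'
from ca import *
s=vision.snapshot('wrist');np.save('last.npy',s,allow_pickle=True);tabs(s,np.array([.5062,.260]))
st=manip.read_state();print(st['position'],np.degrees(st['eef_rot']))
E
```

```text
time: 50.5
position: [0.5072, 0.26, 0.1733]
eef_rot: [-3.141, 0.001, 1.189]
ft_force: [0.1, 0.4, 0.2]
width: 0.0857
grip_force: 0.0
time: 51.0
position: [0.5053, 0.2602, 0.0629]
eef_rot: [-3.14, 0.002, 1.189]
ft_force: [-0.2, 0.4, 0.4]
width: 0.0854
grip_force: 0.0
time: 51.5
position: [0.5063, 0.2606, 0.0651]
eef_rot: [-3.141, -0.001, 1.188]
ft_force: [-2.5, 1.0, 2.0]
width: 0.0353
grip_force: 40.4
time: 52.0
position: [0.5064, 0.2606, 0.0651]
eef_rot: [-3.142, -0.001, 1.365]
ft_force: [-4.5, -0.4, 6.9]
width: 0.0354
grip_force: 41.1
time: 52.5
position: [0.5063, 0.2606, 0.0651]
eef_rot: [3.142, -0.0, 1.978]
ft_force: [-4.9, -0.9, 7.2]
width: 0.0351
grip_force: 41.2
time: 53.0
position: [0.5062, 0.2606, 0.0651]
eef_rot: [3.141, -0.0, 2.447]
ft_force: [-6.4, -0.6, 7.1]
width: 0.0354
grip_force: 41.2
time: 53.5
position: [0.5064, 0.2604, 0.0643]
eef_rot: [3.141, 0.0, 2.444]
ft_force: [-1.3, 0.4, 0.2]
width: 0.0768
grip_force: 0.0
time: 54.0
position: [0.5074, 0.2608, 0.1979]
eef_rot: [3.137, 0.002, 2.444]
ft_force: [0.3, 0.3, -0.5]
width: 0.0857
grip_force: 0.0
closed dir 169.7 -> closed 169.7 n 1418 r 128.8
blue dir -118.8 -> closed 169.2 n 870 r 127.9
red dir -46.0 -> closed 170.0 n 629 r 127.6
yellow dir 26.9 -> closed 170.9 n 844 r 128.1
green dir 98.6 -> closed 170.6 n 1369 r 128.9
[0.50681466 0.26056759 0.19552614] [1.79878106e+02 5.92363465e-02 1.40048490e+02]
```

The closed sector points at 170°. I'll move clear for one last look.

```bash
python3 -m jog '[[[-1,-10,-40,10,0,0,-5],[-1,-10,-40,10,0,0,-5],[-1,-10,-40,0,0,0,-5],[-1,-10,-40,0,0,0,-5],[-1,-10,-40,0,0,0,-5]]]'
python3 -m jog '[[[-1,-5,-40,0,0,0,-5],[-1,-5,-40,0,0,0,-5],[-1,0,-40,0,0,0,-5],[-1,0,-40,0,0,0,-5],[-1,0,-40,0,0,0,-5]]]'
python3 -m jog '[[[-1,0,0,0,0,0,0],[-1,0,0,0,0,0,0],[-1,0,0,0,0,0,0],[-1,0,0,0,0,0,0],[-1,0,0,0,0,0,0]]]'
python3 - <<'E'
from wm import *
s=vision.snapshot('top'); save(s,'end.png'); meas(s,'brass',615,13,44,24)
E
```

```text
time: 54.55
position: [0.4554, 0.059, 0.2127]
eef_rot: [-3.14, -0.001, 2.005]
ft_force: [1.2, -0.5, 0.7]
width: 0.0851
grip_force: 0.0
time: 55.05
position: [0.4457, -0.1412, 0.2128]
eef_rot: [-3.14, -0.001, 1.568]
ft_force: [0.9, 1.1, -0.3]
width: 0.0857
grip_force: 0.0
time: 55.55
position: [0.4465, -0.1388, 0.2142]
eef_rot: [-3.142, -0.0, 1.573]
ft_force: [0.4, -0.3, -0.0]
width: 0.0851
grip_force: 0.0
brass xy 615.8 13.2 size 38.0 38.5 ang 89.6 pix [255. 222.]
```

View pics/end.png

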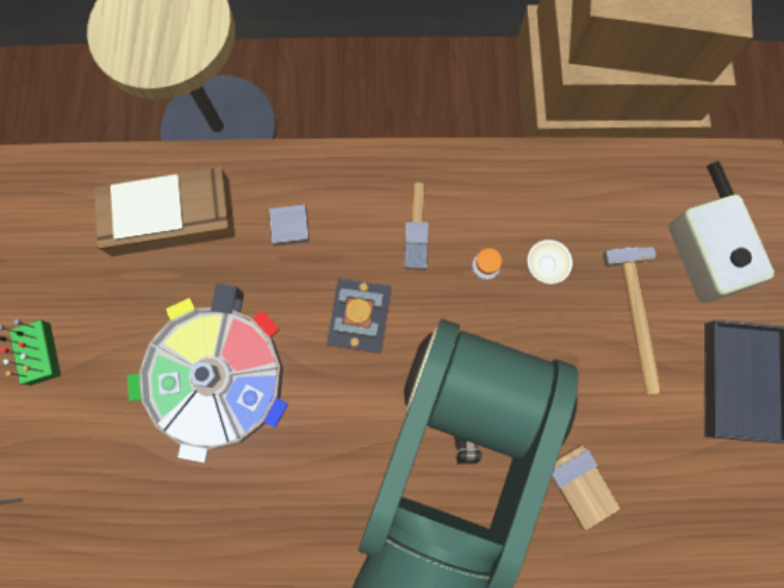

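The disc tops the stack at (359,311). White fills the window at (205,417), the green and blue settings are in their bins at (169,383) and (250,398), and the bystanders haven't moved. Handing in.

```bash
python3 -c "
from bench import manip
print(manip.close_job())"
```

```text
the job is handed in; nothing more can be done
None
```

The job is handed in: backplate, spacer and disc are stacked flat and centred in the pocket, the green and blue settings (the only two present) are in their bins, the white sector fills the window, and the jar, dish, hammer, brush and steel block look unmoved in the final picture; close_job returned no verdict.

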